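Clear the trimming fixture and clamp the next blank in it

ROBOT

A 7-joint arm with a two-finger parallel gripper is mounted at the origin on a cart in front of the work surface, level with it; the furniture and walls round the work are solid. World frame = base frame: x ahead of the robot, y to its left, z up, the work surface at z = 0. Lengths are in mm, angles in rad, forces in N, time in s.
With the tool pointing down it reaches from about 400 to 900 mm from the base axis. Payload 5.6 kg.
Tool frame: the origin (TCP) lies midway between the tips of the shut fingers; the grasp point (between the pads) lies 19 mm behind it; z points along the fingers, y is the line along which they close (so a half turn about z gives the same grasp; the last joint's range is limited). The gripper opens to 92 mm and grips with 3 to 60 N. Pads are 20 mm wide; open, the fingers measure 128 mm over their backs; the gripper's body (75 mm by 189 mm) begins 69 mm behind the grasp point.
Start: joints at [-1.174, 0.468, -0.012, 1.603, 0.006, 1.071, -0.056], TCP at [276.783, 588.133, 214.592] pointing down, gripper open.
Joint ranges: [-2.53, 2.53], [-0.31, 2.02], [-1.57, 1.55], [0.28, 2.44], [-1.29, 4.43], [0.15, 1.84], [-2.92, 2.92]. Speed limits (rad/s): [2.57, 2.57, 3.14, 3.14, 3.14, 3.14, 3.14].

INTERFACE

Orientations are given as a unit quaternion [w, x, y, z].
In Python, from workcell import bot gives the robot as it stands. The module is installed in compiled form; this text tells all that it offers.
- The arm moves only by the shell command python3 -m inch 'ROWS' [FORCE]. ROWS is JSON, a list of rows, each an object with "travel": the shift along the tool's x, y, z in units of 30 mm (1.0 is 30 mm), a list of three; "rot": the turn, a rotation vector about the tool's x, y, z in units of 5 degrees (1.0 is 5 degrees), a list of three; "fingers": the opening, from 0 (shut) to 1 (fully open). A call has 1 to 10 rows; each row is the pose to reach, as a shift and turn from the pose commanded when the call began, along the tool's axes at that moment; what a row does not reach only later rows make up. A row lasts 1/10 s, in which the tool goes at most 50 mm and 8.59 degrees, less where a joint would pass 70% of its speed; a pose out of reach is approached as far as the arm can. A call with a gripper value outside its range is refused whole. The fingers move at their own pace and stop on an object; FORCE is the grip in N (left out, the last holds). Time passes only in rows, so rows that repeat a pose let the fingers close. It gives the time, the measured TCP pose, the force, the opening and the grip force at its end, in the units of the state.
- bot.get_state(): the state, without advancing time (a new reading comes with each control period).
- bot.snapshot(name): name is "scene" or "top"; returns the picture (480x640x3 uint8, red, green, blue); there is no depth.
- bot.calibration(name): a dict with "fov_y" (degrees; the focal length in pixels is half the picture's height over the tangent of half this angle, whatever the lens; pixels are square), "cx", "cy" (the principal point, pixels), "distortion" ([k1, k2, p1, p2, k3] as OpenCV has them; the pictures are not rectified), "R" (3x3) and "t" (3): a world point X has camera coordinates R X + t. Camera axes: x right, y down, z forward; pixel columns grow to the right and rows downward; lengths in mm; the calibration is good to about 2 mm. A picture is of the moment at which its call begins. calibration takes no time and is no camera call.
- bot.hand_in(): hands the job in; it is judged then, once.
The state is a dict: "clock": time; "joints": joint angles; "joint_vel": joint speeds; "effort": joint torques, N m; "eef_pos": TCP position; "orientation": TCP orientation; "contact_force": force on the tool from outside, world axes, zero at the start; "torque": the same for the moment, N m; "finger_gap": finger opening in mm; "grasp_force": force on a finger pad.
Only numpy, scipy, OpenCV 4.12 (cv2) and the standard library are available. Lean on these libraries where they do the work, as an engineer would, in place of code of your own. Each camera call takes 0.05 s, during which the arm holds its last target. There are 200 camera calls.

TASK

Get the trimming fixture ready for the next cut: first put every offcut lying on or around it into the grey scrap tray, and see that its toggle clamp stands fully open (it may have been left shut). Then push the flat white blank along the stock tray until its end sticks out over the open end by at least 25 mm, take it by that end and lay it flat on the fixture's bed, square against the two side pins and the end pin with the end you hold sticking out past the bed. Finally swing the clamp handle fully home so that the rubber tip holds the blank down, and leave the spanner, the jar and the small beaker beside the work where they are.

Things in the scene. Friction and masses are not known exactly. Their poses are not given: they have to be found in the camera images.
- fixture: trimming fixture: aluminium bed 14 mm high, fixed to the worktop; in its frame the bed covers x = -65 to 65, y = -68 to 84 mm. +y points to the cut end. At the -y end, on the line x = 25 mm, stands the toggle clamp in a steel C-frame 28 mm wide (foot 50 mm): column y = -61 to -21 mm, head overhanging to y = 20 mm from z = 52 to 116 mm. Position and yaw vary
- side_pin_1 (a point): foot (on the bed) of a steel locating pin, 10 mm thick, 11 mm high, at x = 58, y = 14 mm in the fixture's frame
- side_pin_2 (a point): foot of the second side pin, the same, at x = 58, y = 74 mm in the fixture's frame
- end_pin (a point): foot of the end pin, the same, at x = 25, y = -13 mm in the fixture's frame
- blank_seat (a point): where the blank's centre (half-way up) lies when it is flat on the bed and touches both side pins and the end pin: x = 25, y = 57, z = 16.5 mm in the fixture's frame, axes as the fixture's. The blank then covers y = -8 to 122 mm, x = -3 to 53 mm; its last 38 mm stick out past the bed's edge (y = 84 mm), so fingers can pass below it there
- clamp_handle (a joint): toggle clamp handle, rad: 0 = home (shut: handle level, pointing to the fixture's -y), 1.35 = fully open (handle nearly upright). Lifting it draws the plunger with the rubber tip straight up by 27 mm. It stays where it is left and may be found anywhere. Dead centre at 0.1: between 0.1 and 0 the clamp is locked; the last 0.5 rad press the tip on the blank. Takes 1 to 4 N at the grip
- handle_pivot (a point): axis of the clamp handle, along the fixture's x: at x = 25, y = 10, z = 104 mm in the fixture's frame
- handle_grip (a point): middle of the black moulded grip of the clamp handle, 95 mm from the handle's pivot; the grip is 16 mm wide along the fixture's x, 18 mm thick and 56 mm long along the handle (it ends 28 mm beyond this point); it can be pinched across its width from above and swings between the fingers
- clamp_tip (a joint): spring travel of the clamp's rubber tip on its plunger, m: 0 = free, about 0.003 when the clamp is home on the 5 mm blank (then about 18 N); it stays 0 when the clamp is shut on nothing
- tip_face (a point): underside of the clamp's rubber tip, 17 mm thick, at x = 25, y = 10 mm in the fixture's frame; 2 mm above the bed when the clamp is shut on nothing, 29 mm above it when fully open, so that the blank can be slid in below it from the side
- stock_tray: narrow dark steel tray on a grey pedestal, 68 (x) x 215 (y) mm, fixed; floor 40 mm above its origin, cheeks 3 mm thick (inner width 62 mm) and a rear wall 11 mm above the floor. It stands in the white tool tray (floor 2.8 mm up); origin under its centre; its open end, without a wall, is at y = +107.5 mm in its frame; the pedestal ends 42 mm before that edge. Position and yaw vary
- blank_center (a point): centre (half-way up) of the blank, a flat white plate 56 (x) x 130 (y) x 5 mm, about 90 g, long side along its own y. It lies in the stock tray, 10 to 30 mm back from the open end, 50 mm or more free behind it; the cheeks keep fingers from its sides until it is pushed out. Its +y end is the one to push out and grip
- scrap_tray: grey open scrap tray 100 (x) x 130 (y) x 50 mm high, walls and floor 3 mm, fixed; origin under its centre. Position and yaw vary
- offcut_rod_center (a point): white rod end, 25 mm thick, 20 mm high, standing; point 10 mm above its underside. Each offcut weighs 25 g; two to four of the four are there, on the fixture's bed or beside it
- offcut_hex_center (a point): white hexagonal bar end, 26 mm over the corners, 22.5 mm over the flats, 18 mm high (corners at its own +x and -x, flats facing +y and -y); point 10 mm above its underside
- offcut_angle_center (a point): white L-shaped bar end, 32 (x) x 22 (y) x 20 mm high: a bar over x = -16 to 16, y = -11 to 0 mm and a leg over x = -16 to -4, y = 0 to 11 mm; point 10 mm above its underside
- offcut_step_center (a point): white stepped block, 30 (x) x 22 (y) mm; 11 mm high, and 22 mm high over its -x half (x = -15 to 0 mm); point 10 mm above its underside
- spanner_13: small steel spanner, 149 x 27 x 8 mm, lying on the worktop to the right of the white tool tray; leave it alone. Origin under its middle. Over and behind it hangs the motor head of the reactor (fixed; world x above 0.50, y below -0.19, z above 0.43 m): keep the arm clear of it
- sample_jar_2: sample jar with a white cap, 35 x 35 x 76 mm, standing behind the work; leave it alone. Origin under its middle. To its left, fixed to the room, stands a black tool tube 100 mm wide and 200 mm high (world x = 0.61 to 0.71, y = 0.27 to 0.37 m): keep clear of it
- beaker_pp: small white plastic beaker, 55 x 55 x 58 mm, standing behind the white tool tray; leave it alone. Origin under its middle

How it is judged (in metres and radians):
On the way, in this order (a step that is already met when the one before it is completed fails the run):
1. all offcuts lie in the scrap tray and the clamp stands open (x of offcut_rod_center in the frame of scrap_tray between -0.048 and 0.048 m and y of offcut_rod_center in the frame of scrap_tray between -0.063 and 0.063 m and z of each of offcut_rod_center, offcut_hex_center, offcut_angle_center, offcut_step_center in the frame of scrap_tray below 0.05 m and x of offcut_hex_center in the frame of scrap_tray between -0.048 and 0.048 m and y of offcut_hex_center in the frame of scrap_tray between -0.063 and 0.063 m and x of offcut_angle_center in the frame of scrap_tray between -0.048 and 0.048 m and y of offcut_angle_center in the frame of scrap_tray between -0.063 and 0.063 m and x of offcut_step_center in the frame of scrap_tray between -0.048 and 0.048 m and y of offcut_step_center in the frame of scrap_tray between -0.063 and 0.063 m and value of joint clamp_handle above 1 rad), for 0.2 s.
2. the blank lies flat in the stock tray and sticks out over its open end (y of blank_center in the frame of stock_tray between 0.0675 and 0.105 m and z of blank_center in the frame of stock_tray between 0.04 and 0.046 m and x of blank_center in the frame of stock_tray between -0.006 and 0.006 m and angle between blank_center's own z axis and vertical below 0.05 rad), for 0.2 s.
3. the blank lies on the bed against the pins, the clamp still open (x of blank_center in the frame of blank_seat between -0.004 and 0.003 m and y of blank_center in the frame of blank_seat between -0.003 and 0.004 m and z of blank_center in the frame of blank_seat between -0.002 and 0.002 m and angle between the y axis of blank_center and the y axis of blank_seat, either way round below 0.06 rad and angle between blank_center's own z axis and vertical below 0.03 rad and value of joint clamp_handle above 1 rad), for 0.2 s.
At the end, for the whole second after the job is handed in: the clamp handle is home (within 0.08 rad) with its rubber tip pressed in by the blank (1.5 mm or more), the blank lies flat on the bed (within 2 mm in height) no more than about 4 mm off the side pins and the end pin and within 3 degrees of square, and every offcut lies in the scrap tray (x of blank_center in the frame of blank_seat between -0.004 and 0.003 m and y of blank_center in the frame of blank_seat between -0.003 and 0.004 m and z of blank_center in the frame of blank_seat between -0.002 and 0.002 m and angle between the y axis of blank_center and the y axis of blank_seat, either way round below 0.06 rad and angle between blank_center's own z axis and vertical below 0.03 rad and x of offcut_rod_center in the frame of scrap_tray between -0.048 and 0.048 m and y of offcut_rod_center in the frame of scrap_tray between -0.063 and 0.063 m and z of each of offcut_rod_center, offcut_hex_center, offcut_angle_center, offcut_step_center in the frame of scrap_tray below 0.05 m and x of offcut_hex_center in the frame of scrap_tray between -0.048 and 0.048 m and y of offcut_hex_center in the frame of scrap_tray between -0.063 and 0.063 m and x of offcut_angle_center in the frame of scrap_tray between -0.048 and 0.048 m and y of offcut_angle_center in the frame of scrap_tray between -0.063 and 0.063 m and x of offcut_step_center in the frame of scrap_tray between -0.048 and 0.048 m and y of offcut_step_center in the frame of scrap_tray between -0.063 and 0.063 m and value of joint clamp_handle below 0.08 rad and value of joint clamp_tip above 0.0015 m); the robot touches nothing.
It fails at once if the spanner beside the work is shifted or knocked over (distance of spanner_13 from where it was at the start of the episode above 0.03 m).
It fails at once if the jar beside the work is shifted or knocked over (distance of sample_jar_2 from where it was at the start of the episode above 0.03 m).
It fails at once if the beaker beside the work is shifted or knocked over (distance of beaker_pp from where it was at the start of the episode above 0.03 m).
Of offcut_rod, offcut_hex, offcut_angle, offcut_step only 2 to 4 are there at a start; the rules pass over those that are not, and their reading is None.
At some moment in a run one of offcut_rod, offcut_hex, offcut_angle, offcut_step may be knocked a few centimetres aside while the robot is not near it.
It also fails if it takes over 210 s, if anything falls off the work surface, if the arm or the gripper's body presses on something with over 40 N, if the wrist force passes 120 N, or if a joint passes its speed limit or range.

## Working session

There is one attempt and no reset: what is moved stays moved. The work goes in short steps, Python scripts to look and compute and a shell command to move; the robot and the scene stay as the last step left them, time stands still between calls to the robot, and variables do not carry over. Pictures are saved under pics/ and viewed, at most 14 in all, crops included, and the job is handed in when it is done.

```bash
mkdir -p pics
cat > h.py <<'E'
import numpy as np, cv2
from workcell import bot
def K(n):
    c=bot.calibration(n); f=240/np.tan(np.radians(c['fov_y'])/2)
    return np.array([[f,0,c['cx']],[0,f,c['cy']],[0,0,1.]]),np.array(c['distortion'],float),np.array(c['R'],float),np.array(c['t'],float)
def ray(n,uv,z):
    k,d,R,t=K(n); p=cv2.undistortPoints(np.array(uv,float).reshape(-1,1,2),k,d).reshape(-1,2)
    o=-R.T@t; v=np.c_[p,np.ones(len(p))]@R
    z=np.broadcast_to(z,len(p)); return o+v*((z-o[2])/v[:,2])[:,None]
def proj(n,X):
    k,d,R,t=K(n); return cv2.projectPoints(np.array(X,float).reshape(-1,1,3),cv2.Rodrigues(R)[0],t,k,d)[0].reshape(-1,2)
def snap(n,f,crop=None,s=1):
    im=bot.snapshot(n)
    if crop: u0,v0,u1,v1=crop; im=im[v0:v1,u0:u1]
    im=cv2.resize(im,None,fx=s,fy=s,interpolation=cv2.INTER_CUBIC)
    cv2.imwrite('pics/'+f,im[:,:,::-1]);
E
python3 - <<'E'
from h import *
for n in('scene','top'):
    snap(n,n+'0.png',None,1.25); k,d,R,t=K(n); print(n,k[0,0],(-R.T@t).round(),R.round(2).tolist(),d)
print(bot.get_state())
E
```

```text
scene 567.0772190740087 [1435. -112. 1039.] [[0.16, 0.99, -0.02], [0.7, -0.12, -0.7], [-0.69, 0.1, -0.71]] [-0.15272743  0.          0.          0.          0.        ]
top 586.9321665608251 [ 299.    9. 1366.] [[-0.03, -1.0, -0.02], [-0.99, 0.03, -0.16], [0.16, 0.02, -0.99]] [-0.04298199  0.          0.          0.          0.        ]
{'clock': 0.1, 'joints': array([-1.17400894,  0.46827947, -0.01161162,  1.60352465,  0.00603263,
        1.07140644, -0.0563248 ]), 'joint_vel': array([-0.00028328, -0.0003307 ,  0.00187859, -0.00097949, -0.00147692,
        0.00046934,  0.00132792]), 'effort': array([ 1.07282347e-03, -5.21638513e+01, -1.24917939e-02, -2.44364780e+01,
       -5.67787222e-02,  1.40800694e-02,  6.81553911e-05]), 'eef_pos': array([276.57698411, 587.64204738, 213.74472727]), 'orientation': array([-1.04033310e-04,  2.18157914e-01,  9.75913161e-01, -7.85156021e-04]), 'contact_force': array([-0.02322036, -0.39741596,  0.00149372]), 'torque': array([0.07058059, 0.03684304, 0.01519494]), 'grasp_force': 0.0, 'finger_gap': 92.13185151086255}
```

View pics/top0.png

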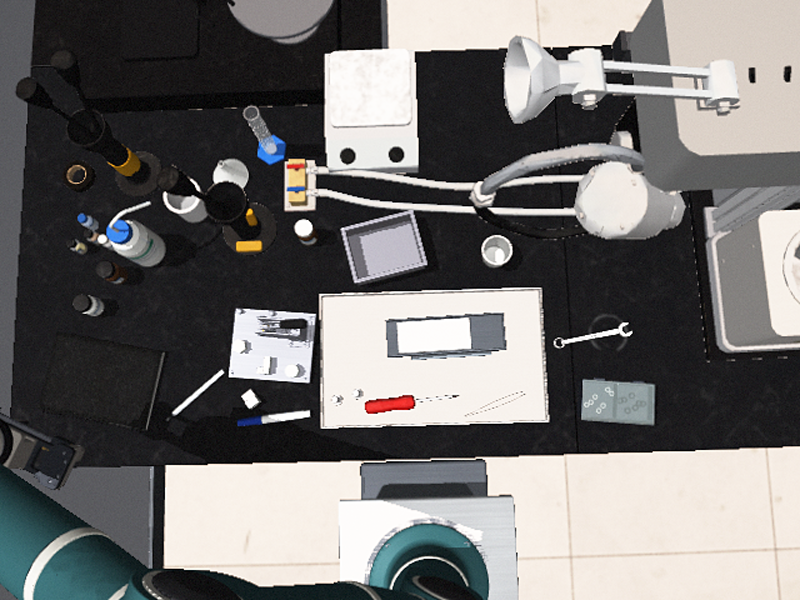

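View pics/scene0.png

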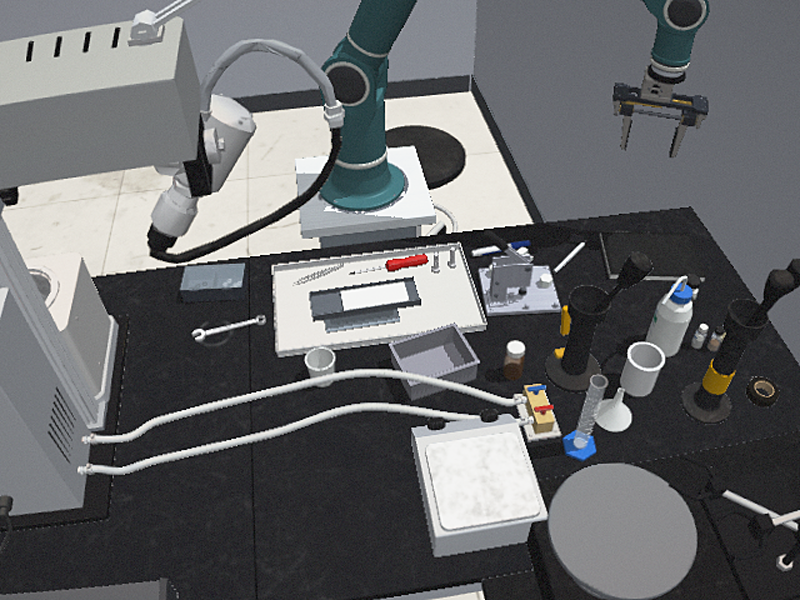

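The top view shows the fixture at about (270,345), the stock tray at (445,335) and the scrap tray at (385,247). Next I'll enlarge the fixture.

Run:
```python
from h import *
a=bot.snapshot('top')[235:350,170:270]; b=bot.snapshot('scene')[175:265,375:475]
a=cv2.resize(a,(500,575),interpolation=2)[:, :400]; 
b=cv2.resize(b,(600,540),interpolation=2)
cv2.imwrite('pics/a.png',a[:,:,::-1]);cv2.imwrite('pics/b.png',b[:,:,::-1])
c=bot.snapshot('top')[160:300,250:420]; cv2.imwrite('pics/c.png',cv2.resize(c,(680,560),interpolation=2)[:,:,::-1])
```

```text
(no output)
```

View pics/a.png

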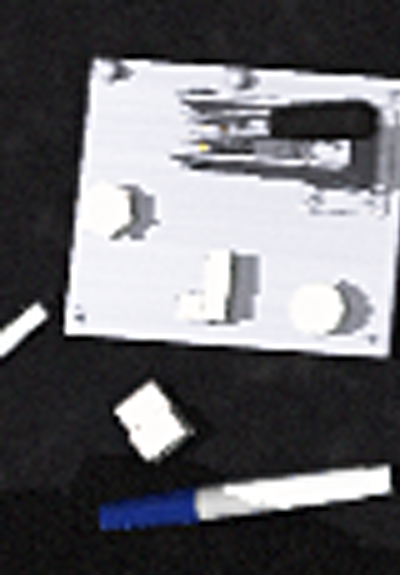

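View pics/b.png

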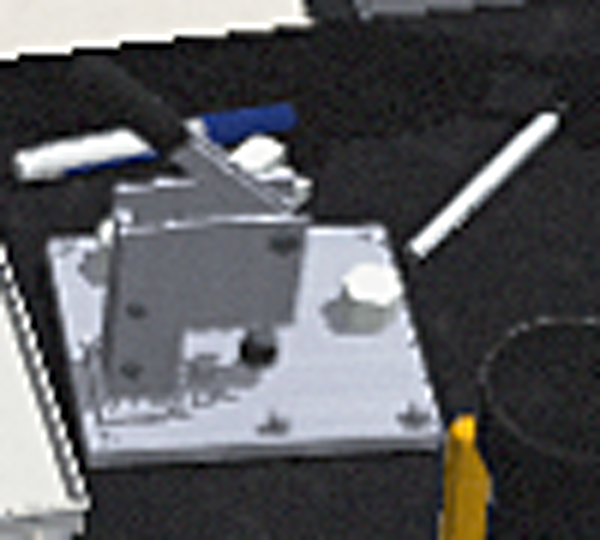

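View pics/c.png

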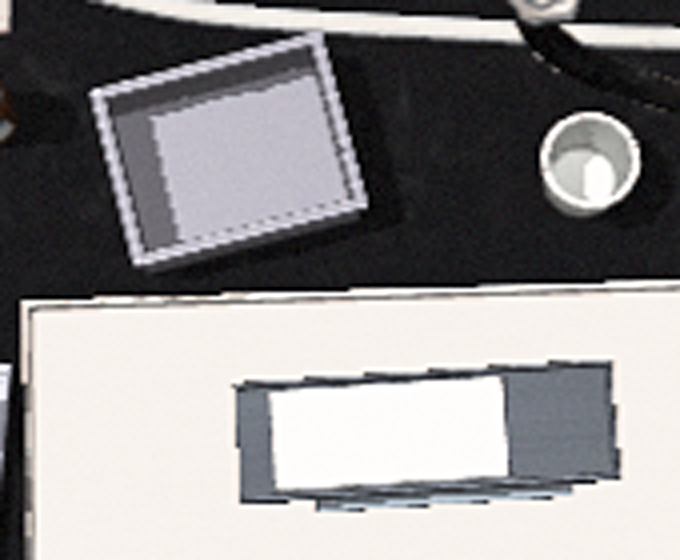

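The fixture's +y and the stock tray's open end both point to world +y (image left). All four offcuts are there: hex at a(112,210), angle at a(210,285), rod at a(320,308), and the step block on the worktop at a(150,420). The clamp handle is part open. In c.png the blank's corners are at (270,392), (502,376), (508,478), (275,490).

```bash
cat >> h.py <<'E'
from scipy.optimize import least_squares
from scipy.spatial.transform import Rotation as Ro
def fit(obs,z0=0,w=None):
    # obs: list of (cam,(u,v),(lx,ly,lz mm))
    def P(p): 
        c,s=np.cos(p[2]),np.sin(p[2]); return lambda l:[p[0]+c*l[0]-s*l[1],p[1]+s*l[0]+c*l[1],l[2]+z0]
    def r(p): return np.concatenate([proj(n,[P(p)(l)])[0]-uv for n,uv,l in obs])
    s=least_squares(r,[500,100,0]); return s.x,r(s.x).reshape(-1,2).round(1).tolist()
def W(p,l): 
    c,s=np.cos(p[2]),np.sin(p[2]); return np.array([p[0]+c*l[0]-s*l[1],p[1]+s*l[0]+c*l[1],l[2] if len(l)>2 else 0])
def to(xyz,az,show=True):
    """print travel/rot for TCP xyz (mm), tool down, closing axis azimuth az (rad, mod pi)"""
    s=bot.get_state(); q=s['orientation']; R=Ro.from_quat([q[1],q[2],q[3],q[0]])
    t=R.inv().apply(np.array(xyz)-s['eef_pos'])/30
    best=None
    for a in(az,az+np.pi):
        y=np.array([np.cos(a),np.sin(a),0]);z=np.array([0,0,-1.]);x=np.cross(y,z)
        v=(R.inv()*Ro.from_matrix(np.c_[x,y,z])).as_rotvec(degrees=True)/5
        if best is None or np.linalg.norm(v)<np.linalg.norm(best): best=v
    print('pos',s['eef_pos'].round(1),'->',np.round(xyz,1),'travel',t.round(3).tolist(),'rot',best.round(2).tolist(),'clk',round(s['clock'],1))
E
python3 - <<'E'
from h import *
A=lambda u,v:(170+u/5,235+v/5); B=lambda u,v:(375+u/6,175+v/6); C=lambda u,v:(250+u/4,160+v/4)
f,r=fit([('top',A(93,58),(65,84,14)),('top',A(65,333),(-65,84,14)),('top',A(390,355),(-65,-68,14)),
 ('scene',B(88,452),(65,-68,14)),('scene',B(440,437),(65,84,14)),('scene',B(385,228),(-65,84,14)),('scene',B(48,240),(-65,-68,14))])
print('fix',f,r)
s,r=fit([('top',C(235,385),(34,107.5,51)),('top',C(612,362),(34,-107.5,51)),('top',C(620,478),(-34,-107.5,51)),('top',C(242,502),(-34,107.5,51))],2.8); print('stock',s,r)
b,r=fit([('top',C(270,392),(28,65,47.8)),('top',C(502,376),(28,-65,47.8)),('top',C(508,478),(-28,-65,47.8)),('top',C(275,490),(-28,65,47.8))]); print('blank',b,r)
t,r=fit([('top',C(92,92),(50,65,50)),('top',C(318,33),(50,-65,50)),('top',C(367,205),(-50,-65,50)),('top',C(137,268),(-50,65,50))]); print('scrap',t,r)
def inv(p,X): c,s=np.cos(p[2]),np.sin(p[2]); d=X[:2]-p[:2]; return np.array([c*d[0]+s*d[1],-s*d[0]+c*d[1]]).round(1)
for n,uv,z in [('hex',A(110,208),32),('barTL',A(207,250),34),('barTR',A(232,250),34),('barBR',A(230,322),34),('legBL',A(178,320),34),('legTL',A(180,294),34),('rod',A(315,308),34),('stepL',A(113,412),22),('stepT',A(150,380),22),('stepR',A(190,430),11),('stepB',A(153,462),11)]:
    X=ray('top',[uv],z)[0]; print(n,X.round(1),inv(f,X))
print('blank in stock',inv(s,b))
for th in(.4,.5,.6,.7,.8,.9,1.0):
    l=(25,10-95*np.cos(th),104+95*np.sin(th)); X=W(f,l); e=W(f,(25,10-123*np.cos(th),104+123*np.sin(th)))
    u=proj('top',[X,e]);v=proj('scene',[X,e]); print(th,((u-[170,235])*5).round().tolist(),((v-[375,175])*6).round().tolist())
E
```

```text
fix [ 4.36010539e+02  2.69302628e+02 -9.84991085e-02] [[-0.6, -1.3], [-0.9, -0.8], [-0.7, -0.5], [-0.7, -0.4], [0.2, -1.2], [-1.2, -1.1], [-1.1, -0.3]]
stock [ 4.39764532e+02 -4.50230817e+01  3.14783869e-02] [[-0.6, -0.4], [0.4, -0.6], [0.8, 0.5], [-0.6, 0.4]]
blank [ 4.39735575e+02 -2.35519878e+01  2.82711705e-02] [[0.2, -0.1], [-0.4, 0.5], [-0.2, -0.3], [0.3, 0.0]]
scrap [6.06605399e+02 6.27766832e+01 2.34445514e-01] [[1.4, 1.2], [-0.8, 1.5], [-1.6, -0.7], [1.0, -1.8]]
hex [433.3 332.2  32. ] [-8.8 62.3]
barTL [412.6 287.   34. ] [-25.   15.3]
barTR [412.3 275.5  34. ] [-24.2   3.8]
barBR [379.5 276.4  34. ] [-56.9   1.5]
legBL [381.1 300.2  34. ] [-57.7  25.4]
legTL [392.9 299.3  34. ] [-45.9  25.7]
rod [384.8 237.5  34. ] [-47.8 -36.6]
stepL [340.7 332.8  22. ] [-101.1   53.8]
stepT [354.8 315.7  22. ] [-85.4  38.2]
stepR [331.8 299.6  11. ] [-106.6   19.9]
stepB [317.7 316.8  11. ] [-122.4   35.6]
blank in stock [ 0.6 21.5]
0.4 [[384.0, 127.0], [441.0, 128.0]] [[68.0, 158.0], [5.0, 141.0]]
0.5 [[371.0, 124.0], [425.0, 124.0]] [[79.0, 142.0], [20.0, 119.0]]
0.6 [[356.0, 121.0], [406.0, 120.0]] [[93.0, 126.0], [38.0, 98.0]]
0.7 [[339.0, 117.0], [384.0, 115.0]] [[109.0, 110.0], [58.0, 78.0]]
0.8 [[321.0, 114.0], [360.0, 111.0]] [[126.0, 96.0], [81.0, 59.0]]
0.9 [[301.0, 111.0], [334.0, 107.0]] [[146.0, 83.0], [106.0, 42.0]]
1.0 [[280.0, 108.0], [307.0, 103.0]] [[166.0, 71.0], [133.0, 26.0]]
```

```bash
cat > p.py <<'E'
import numpy as np
from h import W
F=(435.7,269.8,-.0985); S=(439.8,-45,.0315); T=(606.6,62.8,.234)
E
python3 - <<'E'
from h import *
to((336,316,80),-.92); to((336,316,3),-.92)
E
```

```text
pos [276.7 587.9 214.1] -> [336 316  80] travel [-5.648, -7.355, 4.478] rot [-0.01, -0.0, -12.5] clk 0.2
pos [276.7 587.9 214.1] -> [336 316   3] travel [-5.648, -7.353, 7.044] rot [-0.01, -0.0, -12.5] clk 0.2
```

```bash
python3 -m inch '[{"travel":[-5.65,-7.35,4.48],"rot":[0,0,-12.5],"fingers":0.5},{"travel":[-5.65,-7.35,4.48],"rot":[0,0,-12.5],"fingers":0.5},{"travel":[-5.65,-7.35,4.48],"rot":[0,0,-12.5],"fingers":0.5},{"travel":[-5.65,-7.35,4.48],"rot":[0,0,-12.5],"fingers":0.5},{"travel":[-5.65,-7.35,4.48],"rot":[0,0,-12.5],"fingers":0.5},{"travel":[-5.65,-7.35,4.48],"rot":[0,0,-12.5],"fingers":0.5},{"travel":[-5.65,-7.35,4.48],"rot":[0,0,-12.5],"fingers":0.5},{"travel":[-5.65,-7.35,4.48],"rot":[0,0,-12.5],"fingers":0.5},{"travel":[-5.65,-7.35,4.48],"rot":[0,0,-12.5],"fingers":0.5},{"travel":[-5.65,-7.35,4.48],"rot":[0,0,-12.5],"fingers":0.5}]' 20
python3 - <<'E'
from h import *
to((336,316,4),-.92)
a=bot.snapshot('top')[235:350,150:270]; b=bot.snapshot('scene')[150:265,375:495]
cv2.imwrite('pics/d.png',np.hstack([cv2.resize(x,(400,383),interpolation=2) for x in(a,b)])[:,:,::-1])
E
```

```text
clock: 1.25
eef_pos: [336.5, 316.8, 80.4]
orientation: [0.0, -0.319, 0.948, 0.0]
contact_force: [0.5, 0.6, 0.0]
finger_gap: 45.9
grasp_force: 0.0
pos [336.5 316.8  80.4] -> [336 316   4] travel [0.03, -0.012, 2.546] rot [0.0, 0.01, -0.01] clk 1.2
```

View pics/d.png

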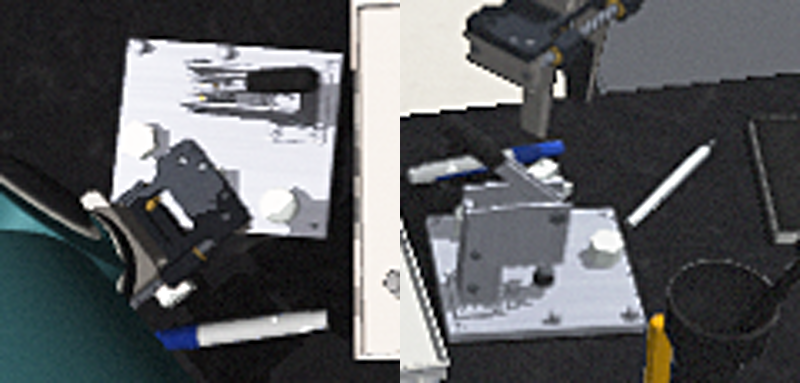

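The gripper is over the step block and nothing has moved. Descend and grip.

```bash
python3 -m inch '[{"travel":[0,0,1.5],"rot":[0,0,0],"fingers":0.5},{"travel":[0,0,2.3],"rot":[0,0,0],"fingers":0.5},{"travel":[0,0,2.53],"rot":[0,0,0],"fingers":0.5},{"travel":[0,0,2.53],"rot":[0,0,0],"fingers":0.5},{"travel":[0,0,2.53],"rot":[0,0,0],"fingers":0},{"travel":[0,0,2.53],"rot":[0,0,0],"fingers":0},{"travel":[0,0,2.53],"rot":[0,0,0],"fingers":0},{"travel":[0,0,2.53],"rot":[0,0,0],"fingers":0},{"travel":[0,0,2.53],"rot":[0,0,0],"fingers":0},{"travel":[0,0,2.53],"rot":[0,0,0],"fingers":0}]' 20
python3 -m inch '[{"travel":[0,0,-1.5],"rot":[0,0,0],"fingers":0},{"travel":[0,0,-3],"rot":[0,0,0],"fingers":0},{"travel":[0,0,-5],"rot":[0,0,0],"fingers":0},{"travel":[0,0,-6.5],"rot":[0,0,0],"fingers":0},{"travel":[0,0,-8],"rot":[0,0,0],"fingers":0},{"travel":[0,0,-8],"rot":[0,0,0],"fingers":0}]'
python3 - <<'E'
from h import *; from p import *
x=W(T,(-15,-30)); to((x[0],x[1],250),T[2]+np.pi/2); to((x[0],x[1],35),T[2]+np.pi/2)
E
```

```text
clock: 2.35
eef_pos: [336.9, 317.0, 5.3]
orientation: [0.001, -0.32, 0.948, 0.0]
contact_force: [-0.8, -0.3, 6.3]
finger_gap: 22.0
grasp_force: 20.0
clock: 2.95
eef_pos: [339.0, 319.3, 251.1]
orientation: [0.006, -0.32, 0.948, 0.003]
contact_force: [0.6, 0.3, -0.2]
finger_gap: 21.6
grasp_force: 20.0
pos [339.  319.3 251.1] -> [599.   30.1 250. ] travel [-1.057, -12.917, 0.039] rot [0.04, 0.15, 4.77] clk 3.0
pos [339.  319.3 251.1] -> [599.   30.1  35. ] travel [-0.961, -12.924, 7.205] rot [0.04, 0.15, 4.77] clk 3.0
```

```bash
python3 -m inch '[{"travel":[-1,-12.95,0],"rot":[0,0,4.75],"fingers":0},{"travel":[-1,-12.95,0],"rot":[0,0,4.75],"fingers":0},{"travel":[-1,-12.95,0],"rot":[0,0,4.75],"fingers":0},{"travel":[-1,-12.95,0],"rot":[0,0,4.75],"fingers":0},{"travel":[-1,-12.95,0],"rot":[0,0,4.75],"fingers":0},{"travel":[-1,-12.95,0],"rot":[0,0,4.75],"fingers":0},{"travel":[-1,-12.95,0],"rot":[0,0,4.75],"fingers":0},{"travel":[-1,-12.95,0],"rot":[0,0,4.75],"fingers":0},{"travel":[-1,-12.95,0],"rot":[0,0,4.75],"fingers":0},{"travel":[-1,-12.95,0],"rot":[0,0,4.75],"fingers":0}]'
python3 - <<'E'
from h import *; from p import *
x=W(T,(-15,-30)); to((x[0],x[1],25),T[2]+np.pi/2)
E
```

```text
clock: 3.95
eef_pos: [595.0, 24.9, 243.1]
orientation: [-0.001, -0.117, 0.993, 0.0]
contact_force: [-0.6, 1.0, -0.8]
finger_gap: 22.0
grasp_force: 20.0
pos [595.   24.9 243.1] -> [599.   30.1  25. ] travel [-0.182, 0.135, 7.269] rot [0.0, -0.02, 0.01] clk 4.0
```

```bash
python3 -m inch '[{"travel":[-0.18,0.13,1.5],"rot":[0,0,0],"fingers":0},{"travel":[-0.18,0.13,3],"rot":[0,0,0],"fingers":0},{"travel":[-0.18,0.13,4.5],"rot":[0,0,0],"fingers":0},{"travel":[-0.18,0.13,6],"rot":[0,0,0],"fingers":0},{"travel":[-0.18,0.13,7.2],"rot":[0,0,0],"fingers":0},{"travel":[-0.18,0.13,7.2],"rot":[0,0,0],"fingers":0},{"travel":[-0.18,0.13,7.2],"rot":[0,0,0],"fingers":0.45},{"travel":[-0.18,0.13,7.2],"rot":[0,0,0],"fingers":0.45},{"travel":[-0.18,0.13,7.2],"rot":[0,0,0],"fingers":0.45},{"travel":[-0.18,0.13,7.2],"rot":[0,0,0],"fingers":0.45}]'
python3 -m inch '[{"travel":[0,0,-1.5],"rot":[0,0,0],"fingers":0.45},{"travel":[0,0,-3],"rot":[0,0,0],"fingers":0.45},{"travel":[0,0,-4.5],"rot":[0,0,0],"fingers":0.45},{"travel":[0,0,-6],"rot":[0,0,0],"fingers":0.45},{"travel":[0,0,-7.5],"rot":[0,0,0],"fingers":0.45},{"travel":[0,0,-7.5],"rot":[0,0,0],"fingers":0.5},{"travel":[0,0,-7.5],"rot":[0,0,0],"fingers":0.5}]'
python3 - <<'E'
from h import *; from p import *
snap('top','e.png',(170,160,370,350),3)
x=W(F,(-47.5,-36)); to((x[0],x[1],250),F[2]+np.pi/2)
E
```

```text
clock: 4.95
eef_pos: [601.1, 33.3, 30.8]
orientation: [0.002, -0.119, 0.993, 0.001]
contact_force: [-1.8, 4.7, 4.6]
finger_gap: 41.0
grasp_force: 2.9
clock: 5.65
eef_pos: [600.6, 30.4, 256.1]
orientation: [0.003, -0.118, 0.993, -0.0]
contact_force: [0.3, -0.1, -0.6]
finger_gap: 45.8
grasp_force: 0.0
pos [599.7  30.4 254.1] -> [384.9 238.6 250. ] travel [5.336, 8.425, 0.127] rot [-0.0, 0.02, 3.84] clk 5.7
```

View pics/e.png

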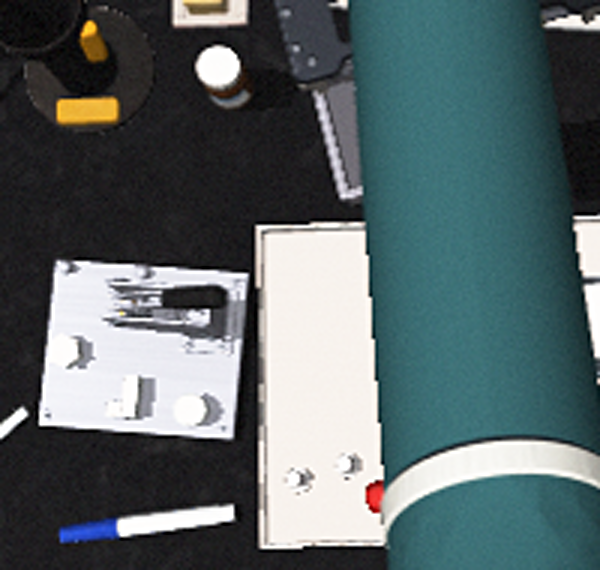

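```bash
python3 -m inch '[{"travel":[5.3,8.4,0.2],"rot":[0,0,3.84],"fingers":0.37},{"travel":[5.3,8.4,0.2],"rot":[0,0,3.84],"fingers":0.37},{"travel":[5.3,8.4,0.2],"rot":[0,0,3.84],"fingers":0.37},{"travel":[5.3,8.4,0.2],"rot":[0,0,3.84],"fingers":0.37},{"travel":[5.3,8.4,0.2],"rot":[0,0,3.84],"fingers":0.37},{"travel":[5.3,8.4,0.2],"rot":[0,0,3.84],"fingers":0.37},{"travel":[5.3,8.4,0.2],"rot":[0,0,3.84],"fingers":0.37},{"travel":[5.3,8.4,0.2],"rot":[0,0,3.84],"fingers":0.37},{"travel":[5.3,8.4,0.2],"rot":[0,0,3.84],"fingers":0.37},{"travel":[5.3,8.4,0.2],"rot":[0,0,3.84],"fingers":0.37}]'
python3 - <<'E'
from h import *; from p import *
x=W(F,(-47.5,-39)); to((x[0],x[1],20),F[2]+np.pi/2)
E
```

```text
clock: 6.7
eef_pos: [387.1, 237.1, 246.8]
orientation: [-0.0, 0.051, 0.999, -0.0]
contact_force: [-0.0, -0.9, -0.4]
finger_gap: 34.3
grasp_force: 0.0
pos [387.1 237.1 246.8] -> [384.6 235.7  20. ] travel [0.075, -0.049, 7.561] rot [-0.01, -0.01, -0.03] clk 6.7
```

```bash
python3 -m inch '[{"travel":[0.07,-0.05,1.5],"rot":[0,0,0],"fingers":0.37},{"travel":[0.07,-0.05,3],"rot":[0,0,0],"fingers":0.37},{"travel":[0.07,-0.05,4.5],"rot":[0,0,0],"fingers":0.37},{"travel":[0.07,-0.05,6],"rot":[0,0,0],"fingers":0.37},{"travel":[0.07,-0.05,6],"rot":[0,0,0],"fingers":0.37},{"travel":[0.07,-0.05,7],"rot":[0,0,0],"fingers":0.37},{"travel":[0.07,-0.05,7.55],"rot":[0,0,0],"fingers":0.37},{"travel":[0.07,-0.05,7.55],"rot":[0,0,0],"fingers":0.37}]'
python3 -m inch '[{"travel":[0,0,0],"rot":[0,0,0],"fingers":0},{"travel":[0,0,0],"rot":[0,0,0],"fingers":0},{"travel":[0,0,0],"rot":[0,0,0],"fingers":0},{"travel":[0,0,0],"rot":[0,0,0],"fingers":0},{"travel":[0,0,-1.5],"rot":[0,0,0],"fingers":0},{"travel":[0,0,-3],"rot":[0,0,0],"fingers":0},{"travel":[0,0,-5],"rot":[0,0,0],"fingers":0},{"travel":[0,0,-7],"rot":[0,0,0],"fingers":0},{"travel":[0,0,-7.6],"rot":[0,0,0],"fingers":0},{"travel":[0,0,-7.6],"rot":[0,0,0],"fingers":0}]'
python3 - <<'E'
from h import *; from p import *
x=W(T,(-12,30)); to((x[0],x[1],250),T[2]+np.pi/2); to((x[0],x[1],25),T[2]+np.pi/2)
E
```

```text
clock: 7.5
eef_pos: [384.4, 236.4, 20.9]
orientation: [-0.0, 0.05, 0.999, -0.001]
contact_force: [0.4, -0.2, -0.3]
finger_gap: 34.1
grasp_force: 0.0
clock: 8.5
eef_pos: [386.6, 238.9, 255.0]
orientation: [0.005, 0.049, 0.999, 0.004]
contact_force: [-0.0, -0.5, 0.3]
finger_gap: 24.1
grasp_force: 20.0
pos [386.6 238.9 255. ] -> [588.   89.2 250. ] travel [-7.169, -4.306, 0.2] rot [0.07, 0.12, -3.81] clk 8.5
pos [386.6 238.9 255. ] -> [588.   89.2  25. ] travel [-7.099, -4.365, 7.699] rot [0.07, 0.12, -3.81] clk 8.5
```

```bash
python3 -m inch '[{"travel":[-7.17,-4.3,0],"rot":[0,0,-3.81],"fingers":0},{"travel":[-7.17,-4.3,0],"rot":[0,0,-3.81],"fingers":0},{"travel":[-7.17,-4.3,0],"rot":[0,0,-3.81],"fingers":0},{"travel":[-7.17,-4.3,0],"rot":[0,0,-3.81],"fingers":0},{"travel":[-7.17,-4.3,0],"rot":[0,0,-3.81],"fingers":0},{"travel":[-7.17,-4.3,0],"rot":[0,0,-3.81],"fingers":0},{"travel":[-7.17,-4.3,0],"rot":[0,0,-3.81],"fingers":0},{"travel":[-7.17,-4.3,0],"rot":[0,0,-3.81],"fingers":0}]'
python3 -m inch '[{"travel":[0,0,1.5],"rot":[0,0,0],"fingers":0},{"travel":[0,0,3],"rot":[0,0,0],"fingers":0},{"travel":[0,0,4.5],"rot":[0,0,0],"fingers":0},{"travel":[0,0,6],"rot":[0,0,0],"fingers":0},{"travel":[0,0,7.3],"rot":[0,0,0],"fingers":0},{"travel":[0,0,7.3],"rot":[0,0,0],"fingers":0},{"travel":[0,0,7.3],"rot":[0,0,0],"fingers":0.45},{"travel":[0,0,7.3],"rot":[0,0,0],"fingers":0.45},{"travel":[0,0,7.3],"rot":[0,0,0],"fingers":0.45}]'
python3 -m inch '[{"travel":[0,0,-1.5],"rot":[0,0,0],"fingers":0.45},{"travel":[0,0,-3],"rot":[0,0,0],"fingers":0.45},{"travel":[0,0,-4.5],"rot":[0,0,0],"fingers":0.45},{"travel":[0,0,-6],"rot":[0,0,0],"fingers":0.45},{"travel":[0,0,-7.4],"rot":[0,0,0],"fingers":0.45},{"travel":[0,0,-7.4],"rot":[0,0,0],"fingers":0.45},{"travel":[0,0,-7.4],"rot":[0,0,0],"fingers":0.45}]'
python3 - <<'E'
from h import *; from p import *
snap('top','f.png',(170,160,370,350),3)
x=W(F,(-52,13.5)); to((x[0],x[1],250),F[2]+np.pi/2)
x=W(F,(-9,62)); to((x[0],x[1],250),F[2])
E
```

```text
clock: 9.3
eef_pos: [584.0, 88.8, 248.2]
orientation: [-0.001, -0.117, 0.993, 0.0]
contact_force: [0.2, -0.2, -0.8]
finger_gap: 23.8
grasp_force: 20.0
clock: 10.2
eef_pos: [587.1, 86.5, 32.4]
orientation: [0.002, -0.116, 0.993, -0.001]
contact_force: [1.6, -4.0, -0.7]
finger_gap: 40.7
grasp_force: 1.9
clock: 10.9
eef_pos: [586.1, 88.1, 254.9]
orientation: [0.003, -0.117, 0.993, 0.001]
contact_force: [1.0, -0.2, -0.1]
finger_gap: 41.5
grasp_force: 0.0
pos [585.2  87.9 253. ] -> [385.3 288.3 250. ] travel [4.931, 8.046, 0.094] rot [0.01, 0.02, 3.81] clk 10.9
pos [585.2  87.9 253. ] -> [432.8 332.4 250. ] travel [3.048, 9.106, 0.099] rot [-0.01, 0.02, -14.19] clk 10.9
```

View pics/f.png

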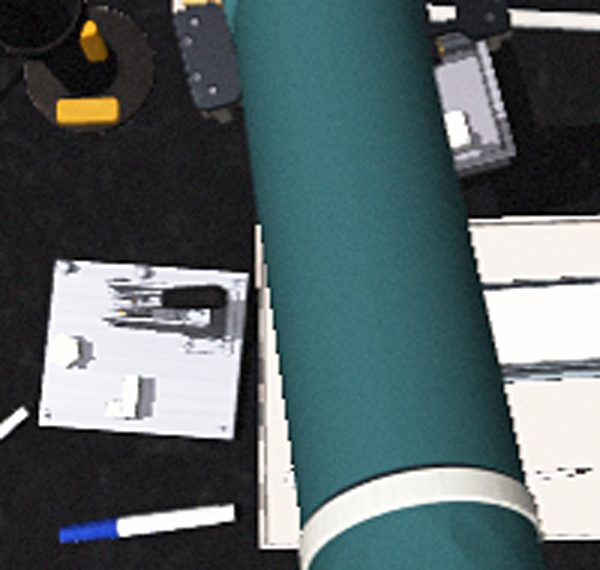

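The step block is visible in the tray, the rod has gone from the bed, and hex and angle haven't moved. Angle next.

```bash
python3 -m inch '[{"travel":[4.93,8.05,0],"rot":[0,0,3.81],"fingers":0.45},{"travel":[4.93,8.05,0],"rot":[0,0,3.81],"fingers":0.45},{"travel":[4.93,8.05,0],"rot":[0,0,3.81],"fingers":0.45},{"travel":[4.93,8.05,0],"rot":[0,0,3.81],"fingers":0.45},{"travel":[4.93,8.05,0],"rot":[0,0,3.81],"fingers":0.45},{"travel":[4.93,8.05,0],"rot":[0,0,3.81],"fingers":0.45},{"travel":[4.93,8.05,0],"rot":[0,0,3.81],"fingers":0.45},{"travel":[4.93,8.05,0],"rot":[0,0,3.81],"fingers":0.45},{"travel":[4.93,8.05,0],"rot":[0,0,3.81],"fingers":0.45}]'
python3 - <<'E'
from h import *; from p import *
x=W(F,(-52,13.5)); to((x[0],x[1],19),F[2]+np.pi/2)
E
```

```text
clock: 11.85
eef_pos: [386.1, 287.0, 251.2]
orientation: [-0.0, 0.05, 0.999, -0.001]
contact_force: [0.1, -0.1, -0.2]
finger_gap: 41.1
grasp_force: 0.0
pos [386.1 287.  251.2] -> [385.3 288.3  19. ] travel [0.027, 0.052, 7.739] rot [-0.01, -0.01, -0.02] clk 11.8
```

```bash
python3 -m inch '[{"travel":[0.03,0.05,1.5],"rot":[0,0,0],"fingers":0.45},{"travel":[0.03,0.05,3],"rot":[0,0,0],"fingers":0.45},{"travel":[0.03,0.05,4.5],"rot":[0,0,0],"fingers":0.45},{"travel":[0.03,0.05,6],"rot":[0,0,0],"fingers":0.45},{"travel":[0.03,0.05,7],"rot":[0,0,0],"fingers":0.45},{"travel":[0.03,0.05,7.7],"rot":[0,0,0],"fingers":0.45},{"travel":[0.03,0.05,7.7],"rot":[0,0,0],"fingers":0.45},{"travel":[0.03,0.05,7.7],"rot":[0,0,0],"fingers":0.45}]'
python3 -m inch '[{"travel":[0,0,0],"rot":[0,0,0],"fingers":0},{"travel":[0,0,0],"rot":[0,0,0],"fingers":0},{"travel":[0,0,0],"rot":[0,0,0],"fingers":0},{"travel":[0,0,0],"rot":[0,0,0],"fingers":0},{"travel":[0,0,-1.5],"rot":[0,0,0],"fingers":0},{"travel":[0,0,-3],"rot":[0,0,0],"fingers":0},{"travel":[0,0,-5],"rot":[0,0,0],"fingers":0},{"travel":[0,0,-7],"rot":[0,0,0],"fingers":0},{"travel":[0,0,-7.7],"rot":[0,0,0],"fingers":0},{"travel":[0,0,-7.7],"rot":[0,0,0],"fingers":0}]'
python3 - <<'E'
from h import *; from p import *
x=W(T,(18,-18)); to((x[0],x[1],250),T[2]+np.pi/2)
E
```

```text
clock: 12.65
eef_pos: [385.6, 288.8, 20.7]
orientation: [-0.0, 0.05, 0.999, -0.0]
contact_force: [0.1, -0.3, -0.1]
finger_gap: 41.4
grasp_force: 0.0
clock: 13.65
eef_pos: [387.3, 292.0, 258.0]
orientation: [0.004, 0.049, 0.999, 0.004]
contact_force: [0.6, 0.5, 0.7]
finger_gap: 21.5
grasp_force: 20.0
pos [387.3 292.  258. ] -> [628.3  49.5 250. ] travel [-8.788, -7.257, 0.277] rot [0.08, 0.11, -3.81] clk 13.7
```

```bash
python3 -m inch '[{"travel":[-8.5,-7.3,0.2],"rot":[0,0,-3.81],"fingers":0},{"travel":[-8.5,-7.3,0.2],"rot":[0,0,-3.81],"fingers":0},{"travel":[-8.5,-7.3,0.2],"rot":[0,0,-3.81],"fingers":0},{"travel":[-8.5,-7.3,0.2],"rot":[0,0,-3.81],"fingers":0},{"travel":[-8.5,-7.3,0.2],"rot":[0,0,-3.81],"fingers":0},{"travel":[-8.5,-7.3,0.2],"rot":[0,0,-3.81],"fingers":0},{"travel":[-8.5,-7.3,0.2],"rot":[0,0,-3.81],"fingers":0},{"travel":[-8.5,-7.3,0.2],"rot":[0,0,-3.81],"fingers":0},{"travel":[-8.5,-7.3,0.2],"rot":[0,0,-3.81],"fingers":0},{"travel":[-8.5,-7.3,0.2],"rot":[0,0,-3.81],"fingers":0}]'
python3 -m inch '[{"travel":[0,0,1.5],"rot":[0,0,0],"fingers":0},{"travel":[0,0,3],"rot":[0,0,0],"fingers":0},{"travel":[0,0,4.5],"rot":[0,0,0],"fingers":0},{"travel":[0,0,6],"rot":[0,0,0],"fingers":0},{"travel":[0,0,6.6],"rot":[0,0,0],"fingers":0},{"travel":[0,0,6.6],"rot":[0,0,0],"fingers":0},{"travel":[0,0,6.6],"rot":[0,0,0],"fingers":0.4},{"travel":[0,0,6.6],"rot":[0,0,0],"fingers":0.4},{"travel":[0,0,6.6],"rot":[0,0,0],"fingers":0.4}]'
python3 -m inch '[{"travel":[0,0,-1.5],"rot":[0,0,0],"fingers":0.4},{"travel":[0,0,-3],"rot":[0,0,0],"fingers":0.4},{"travel":[0,0,-4.5],"rot":[0,0,0],"fingers":0.4},{"travel":[0,0,-6],"rot":[0,0,0],"fingers":0.4},{"travel":[0,0,-6.6],"rot":[0,0,0],"fingers":0.5},{"travel":[0,0,-6.6],"rot":[0,0,0],"fingers":0.5},{"travel":[0,0,-6.6],"rot":[0,0,0],"fingers":0.5}]'
python3 - <<'E'
from h import *; from p import *
snap('top','g.png',(180,235,260,315),6)
x=W(F,(-9,62)); to((x[0],x[1],250),F[2]); to((x[0],x[1],250),F[2]+np.pi)
print(bot.get_state()['joints'].round(2))
E
```

```text
clock: 14.65
eef_pos: [616.0, 48.1, 245.0]
orientation: [-0.001, -0.117, 0.993, 0.0]
contact_force: [0.1, 0.9, -0.1]
finger_gap: 22.1
grasp_force: 20.0
clock: 15.55
eef_pos: [618.2, 47.2, 49.8]
orientation: [0.002, -0.117, 0.993, 0.0]
contact_force: [0.3, 0.5, 0.3]
finger_gap: 36.6
grasp_force: 0.0
clock: 16.25
eef_pos: [616.7, 46.8, 246.1]
orientation: [0.0, -0.117, 0.993, 0.0]
contact_force: [-0.7, 0.4, -0.3]
finger_gap: 45.8
grasp_force: 0.0
pos [616.2  46.7 245. ] -> [432.8 332.4 250. ] travel [3.739, 10.68, -0.16] rot [0.01, -0.01, -14.19] clk 16.3
pos [616.2  46.7 245. ] -> [432.8 332.4 250. ] travel [3.739, 10.68, -0.16] rot [0.01, -0.01, -14.19] clk 16.3
[-0.24  0.38  0.14  1.66 -0.06  1.1   1.73]
```

View pics/g.png

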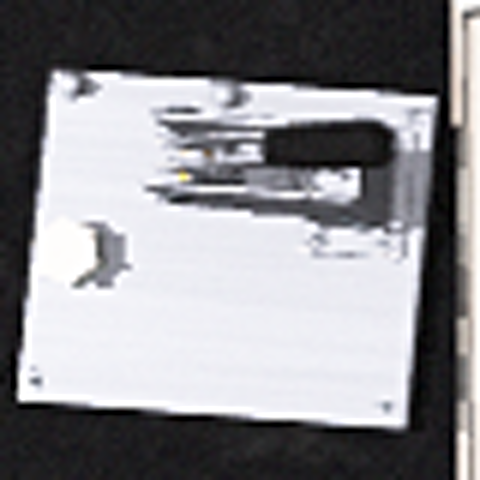

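```bash
python3 -m inch '[{"travel":[3.74,10.7,-0.2],"rot":[0,0,21.8],"fingers":0.5},{"travel":[3.74,10.7,-0.2],"rot":[0,0,21.8],"fingers":0.5},{"travel":[3.74,10.7,-0.2],"rot":[0,0,21.8],"fingers":0.5},{"travel":[3.74,10.7,-0.2],"rot":[0,0,21.8],"fingers":0.5},{"travel":[3.74,10.7,-0.2],"rot":[0,0,21.8],"fingers":0.5},{"travel":[3.74,10.7,-0.2],"rot":[0,0,21.8],"fingers":0.5},{"travel":[3.74,10.7,-0.2],"rot":[0,0,21.8],"fingers":0.5},{"travel":[3.74,10.7,-0.2],"rot":[0,0,21.8],"fingers":0.5},{"travel":[3.74,10.7,-0.2],"rot":[0,0,21.8],"fingers":0.5},{"travel":[3.74,10.7,-0.2],"rot":[0,0,21.8],"fingers":0.5}]'
python3 -m inch '[{"travel":[0,0,0],"rot":[0,0,3],"fingers":0.5},{"travel":[0,0,0],"rot":[0,0,5],"fingers":0.5},{"travel":[0,0,0],"rot":[0,0,5],"fingers":0.5}]'
python3 - <<'E'
from h import *; from p import *
x=W(F,(-9,64)); to((x[0],x[1],19),F[2]); print(bot.get_state()['joints'].round(2))
E
```

```text
clock: 17.3
eef_pos: [431.9, 333.2, 249.8]
orientation: [-0.0, 0.561, 0.828, -0.002]
contact_force: [-0.4, -1.0, -0.1]
finger_gap: 46.2
grasp_force: 0.0
clock: 17.6
eef_pos: [432.6, 332.3, 249.8]
orientation: [0.0, 0.727, 0.686, -0.002]
contact_force: [-0.2, -0.8, 0.1]
finger_gap: 45.9
grasp_force: 0.0
pos [432.6 332.3 249.8] -> [433.  334.4  19. ] travel [0.091, 0.028, 7.693] rot [-0.03, 0.03, 0.46] clk 17.6
[-0.94  0.25  0.27  1.84 -0.08  1.06 -0.7 ]
```

```bash
python3 -m inch '[{"travel":[0.07,0.03,1.5],"rot":[0,0,0.46],"fingers":0.5},{"travel":[0.07,0.03,3],"rot":[0,0,0.46],"fingers":0.5},{"travel":[0.07,0.03,4.5],"rot":[0,0,0.46],"fingers":0.5},{"travel":[0.07,0.03,6],"rot":[0,0,0.46],"fingers":0.5},{"travel":[0.07,0.03,7],"rot":[0,0,0.46],"fingers":0.5},{"travel":[0.07,0.03,7.65],"rot":[0,0,0.46],"fingers":0.5},{"travel":[0.07,0.03,7.65],"rot":[0,0,0.46],"fingers":0.5},{"travel":[0.07,0.03,7.65],"rot":[0,0,0.46],"fingers":0.5}]'
python3 -m inch '[{"travel":[0,0,0],"rot":[0,0,0],"fingers":0},{"travel":[0,0,0],"rot":[0,0,0],"fingers":0},{"travel":[0,0,0],"rot":[0,0,0],"fingers":0},{"travel":[0,0,0],"rot":[0,0,0],"fingers":0},{"travel":[0,0,-1.5],"rot":[0,0,0],"fingers":0},{"travel":[0,0,-3],"rot":[0,0,0],"fingers":0},{"travel":[0,0,-5],"rot":[0,0,0],"fingers":0},{"travel":[0,0,-7],"rot":[0,0,0],"fingers":0},{"travel":[0,0,-7.7],"rot":[0,0,0],"fingers":0},{"travel":[0,0,-7.7],"rot":[0,0,0],"fingers":0}]'
python3 - <<'E'
from h import *; from p import *
x=W(T,(5,18)); to((x[0],x[1],250),T[2]); print(bot.get_state()['joints'].round(2))
E
```

```text
clock: 18.4
eef_pos: [433.9, 334.3, 21.5]
orientation: [0.0, 0.739, 0.674, -0.001]
contact_force: [0.9, 0.1, 0.6]
finger_gap: 45.8
grasp_force: 0.0
clock: 19.4
eef_pos: [437.2, 337.1, 259.8]
orientation: [-0.0, 0.739, 0.674, 0.006]
contact_force: [1.2, 0.4, -0.4]
finger_gap: 25.2
grasp_force: 20.0
pos [437.2 337.1 259.8] -> [607.3  81.5 250. ] travel [-7.962, 6.432, 0.302] rot [0.1, -0.09, -3.74] clk 19.4
[-0.96  0.25  0.29  1.82 -0.08  1.07 -0.73]
```

```bash
python3 -m inch '[{"travel":[-7.96,6.3,0],"rot":[0,0,-3.74],"fingers":0},{"travel":[-7.96,6.3,0],"rot":[0,0,-3.74],"fingers":0},{"travel":[-7.96,6.3,0],"rot":[0,0,-3.74],"fingers":0},{"travel":[-7.96,6.3,0],"rot":[0,0,-3.74],"fingers":0},{"travel":[-7.96,6.3,0],"rot":[0,0,-3.74],"fingers":0},{"travel":[-7.96,6.3,0],"rot":[0,0,-3.74],"fingers":0},{"travel":[-7.96,6.3,0],"rot":[0,0,-3.74],"fingers":0},{"travel":[-7.96,6.3,0],"rot":[0,0,-3.74],"fingers":0},{"travel":[-7.96,6.3,0],"rot":[0,0,-3.74],"fingers":0},{"travel":[-7.96,6.3,0],"rot":[0,0,-3.74],"fingers":0}]'
python3 -m inch '[{"travel":[0,0,1.5],"rot":[0,0,0],"fingers":0},{"travel":[0,0,3],"rot":[0,0,0],"fingers":0},{"travel":[0,0,4.5],"rot":[0,0,0],"fingers":0},{"travel":[0,0,6],"rot":[0,0,0],"fingers":0},{"travel":[0,0,6.7],"rot":[0,0,0],"fingers":0},{"travel":[0,0,6.7],"rot":[0,0,0],"fingers":0},{"travel":[0,0,6.7],"rot":[0,0,0],"fingers":0.4},{"travel":[0,0,6.7],"rot":[0,0,0],"fingers":0.4},{"travel":[0,0,6.7],"rot":[0,0,0],"fingers":0.4}]'
python3 -m inch '[{"travel":[0,0,-1.5],"rot":[0,0,0],"fingers":0.4},{"travel":[0,0,-3],"rot":[0,0,0],"fingers":0.4},{"travel":[0,0,-4.5],"rot":[0,0,0],"fingers":0.4},{"travel":[0,0,-6],"rot":[0,0,0],"fingers":0.4},{"travel":[0,0,-6.7],"rot":[0,0,0],"fingers":0.4},{"travel":[0,0,-6.7],"rot":[0,0,0],"fingers":0.4},{"travel":[0,0,-6.7],"rot":[0,0,0],"fingers":0.4}]'
python3 - <<'E'
from h import *; from p import *
A=lambda u,v:(180+u/6-.4,235+v/6-.4); B=lambda u,v:(375+u/6-.4,175+v/6-.4)
f,r=fit([('top',A(52,70),(65,84,14)),('top',A(20,402),(-65,84,14)),('top',A(408,430),(-65,-68,14)),('top',A(437,95),(65,-68,14)),
 ('scene',B(88,452),(65,-68,14)),('scene',B(440,437),(65,84,14)),('scene',B(385,228),(-65,84,14)),('scene',B(48,240),(-65,-68,14))])
print('fix',f,r); 
f,r=fit([('top',A(52,70),(65,84,14)),('top',A(20,402),(-65,84,14)),('top',A(408,430),(-65,-68,14)),('top',A(437,95),(65,-68,14))]);print(f,r)
th=.74; x=W(f,(25,10-95*np.cos(th),104+95*np.sin(th))); print(x)
to(x+[0,0,50],f[2]);to(x-[0,0,14],f[2])
E
```

```text
clock: 20.4
eef_pos: [599.5, 82.5, 252.9]
orientation: [-0.001, 0.618, 0.786, 0.0]
contact_force: [0.0, 0.1, -0.7]
finger_gap: 24.7
grasp_force: 20.0
clock: 21.3
eef_pos: [601.8, 80.4, 54.3]
orientation: [0.001, 0.62, 0.785, 0.001]
contact_force: [-0.2, 0.2, 0.6]
finger_gap: 36.6
grasp_force: 0.0
clock: 22.0
eef_pos: [600.4, 79.9, 253.9]
orientation: [0.0, 0.62, 0.785, 0.001]
contact_force: [-0.4, 0.5, -0.7]
finger_gap: 37.1
grasp_force: 0.0
fix [ 4.35158049e+02  2.69183134e+02 -1.02844275e-01] [[-0.1, -0.7], [-0.9, -0.6], [-0.4, -0.2], [0.0, -0.2], [-0.6, -0.3], [0.3, -0.9], [-0.8, -0.8], [-0.7, -0.1]]
[ 4.34183879e+02  2.68419841e+02 -9.53257418e-02] [[0.0, -0.1], [-0.4, 0.1], [0.2, -0.0], [0.2, -0.1]]
[453.34478422 206.15889715 168.0573516 ]
pos [600.4  79.9 253.9] -> [453.3 206.2 218.1] travel [5.23, -3.795, 1.192] rot [0.02, -0.01, 3.77] clk 22.0
pos [600.4  79.9 253.9] -> [453.3 206.2 154.1] travel [5.229, -3.798, 3.325] rot [0.02, -0.01, 3.77] clk 22.0
```

```bash
python3 -m inch '[{"travel":[5.23,-3.8,0.5],"rot":[0,0,3.77],"fingers":0.45},{"travel":[5.23,-3.8,0.5],"rot":[0,0,3.77],"fingers":0.45},{"travel":[5.23,-3.8,0.5],"rot":[0,0,3.77],"fingers":0.45},{"travel":[5.23,-3.8,0.5],"rot":[0,0,3.77],"fingers":0.45},{"travel":[5.23,-3.8,0.5],"rot":[0,0,3.77],"fingers":0.45},{"travel":[5.23,-3.8,0.5],"rot":[0,0,3.77],"fingers":0.45},{"travel":[5.23,-3.8,0.5],"rot":[0,0,3.77],"fingers":0.45},{"travel":[5.23,-3.8,0.5],"rot":[0,0,3.77],"fingers":0.45}]'
python3 - <<'E'
from h import *
snap('top','h1.png',(310-60,160,310+110,240),3)
im=bot.snapshot('scene'); cv2.imwrite('pics/h2.png',cv2.resize(im[120:270,300:500],(800,600),interpolation=2)[:,:,::-1])
to((453.3,206.2,151),-.099)
E
```

```text
clock: 22.8
eef_pos: [454.2, 204.7, 237.9]
orientation: [0.0, 0.741, 0.672, -0.0]
contact_force: [0.6, -0.1, -0.1]
finger_gap: 40.8
grasp_force: 0.0
pos [454.1 204.9 238.1] -> [453.3 206.2 151. ] travel [0.041, -0.031, 2.902] rot [0.0, 0.01, 0.02] clk 22.9
```

View pics/h2.png

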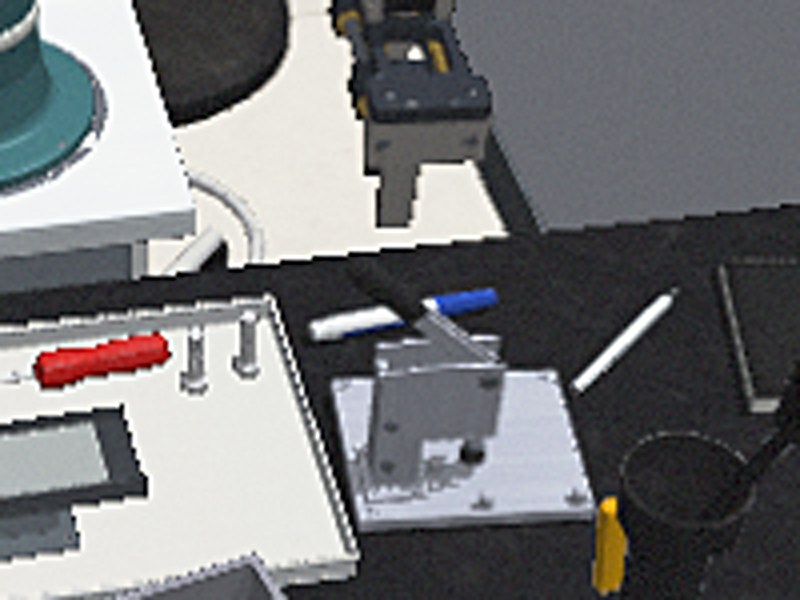

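The bed is clear and the gripper is above the handle grip. Now descend, pinch and swing the handle open.

```bash
python3 -m inch '[{"travel":[0.04,-0.03,1.2],"rot":[0,0,0],"fingers":0.45},{"travel":[0.04,-0.03,2.2],"rot":[0,0,0],"fingers":0.45},{"travel":[0.04,-0.03,2.9],"rot":[0,0,0],"fingers":0.45},{"travel":[0.04,-0.03,2.9],"rot":[0,0,0],"fingers":0.45},{"travel":[0.04,-0.03,2.9],"rot":[0,0,0],"fingers":0},{"travel":[0.04,-0.03,2.9],"rot":[0,0,0],"fingers":0},{"travel":[0.04,-0.03,2.9],"rot":[0,0,0],"fingers":0},{"travel":[0.04,-0.03,2.9],"rot":[0,0,0],"fingers":0},{"travel":[0.04,-0.03,2.9],"rot":[0,0,0],"fingers":0}]' 8
python3 -m inch '[{"travel":[0.2,0,-0.18],"rot":[0,0,0],"fingers":0},{"travel":[0.4,0,-0.36],"rot":[0,0,0],"fingers":0},{"travel":[0.63,0,-0.53],"rot":[0,0,0],"fingers":0},{"travel":[0.9,0,-0.68],"rot":[0,0,0],"fingers":0},{"travel":[1.2,0,-0.82],"rot":[0,0,0],"fingers":0},{"travel":[1.45,0,-0.9],"rot":[0,0,0],"fingers":0},{"travel":[1.68,0,-0.96],"rot":[0,0,0],"fingers":0},{"travel":[1.75,0,-0.98],"rot":[0,0,0],"fingers":0},{"travel":[1.75,0,-0.98],"rot":[0,0,0],"fingers":0}]'
python3 - <<'E'
from h import *
im=bot.snapshot('scene'); cv2.imwrite('pics/i.png',cv2.resize(im[120:270,300:500],(800,600),interpolation=2)[:,:,::-1])
E
```

```text
clock: 23.8
eef_pos: [454.1, 207.5, 152.4]
orientation: [0.001, 0.74, 0.672, 0.002]
contact_force: [3.5, -1.1, 2.5]
finger_gap: 15.8
grasp_force: 8.0
clock: 24.7
eef_pos: [459.3, 258.9, 181.3]
orientation: [0.001, 0.74, 0.672, 0.001]
contact_force: [6.1, -1.0, -0.3]
finger_gap: 16.1
grasp_force: 8.0
```

View pics/i.png

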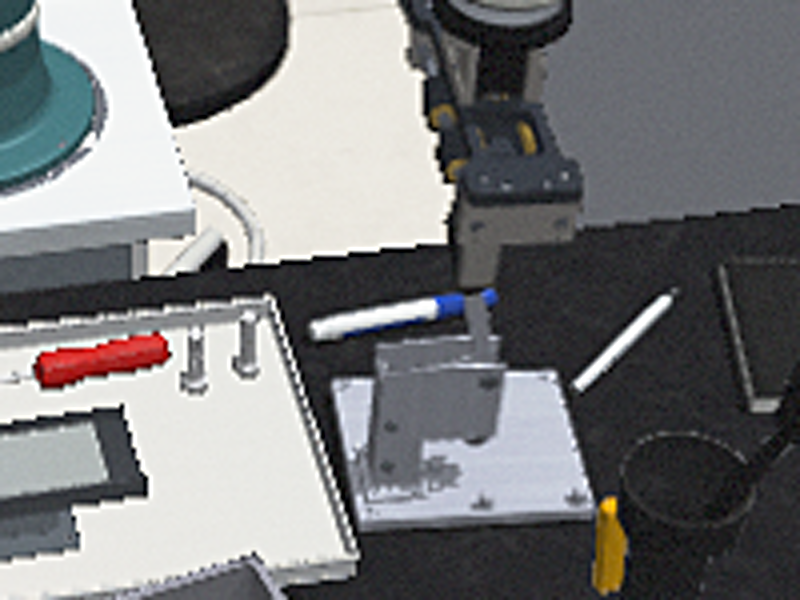

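```bash
python3 -m inch '[{"travel":[0,0,0],"rot":[0,0,0],"fingers":0.5},{"travel":[0,0,0],"rot":[0,0,0],"fingers":0.5},{"travel":[0,0,0],"rot":[0,0,0],"fingers":0.5},{"travel":[0,0,-1.3],"rot":[0,0,0],"fingers":0.5},{"travel":[0,0,-2.7],"rot":[0,0,0],"fingers":0.5},{"travel":[0,0,-2.7],"rot":[0,0,0],"fingers":0.5},{"travel":[0,0,-2.7],"rot":[0,0,0],"fingers":0.5}]'
python3 - <<'E'
from h import *; from p import *
x=W(S,(0,-68)); to((x[0],x[1],262),S[2])
a=bot.snapshot('top')[160:300,180:420]; b=bot.snapshot('scene')[150:330,220:500]
cv2.imwrite('pics/j.png',np.vstack([cv2.resize(a,(500,292),interpolation=2),cv2.resize(b,(500,300),interpolation=2)])[:,:,::-1])
E
```

```text
clock: 25.45
eef_pos: [457.5, 259.9, 262.4]
orientation: [-0.0, 0.74, 0.673, 0.001]
contact_force: [0.2, -0.4, 0.1]
finger_gap: 46.1
grasp_force: 0.0
pos [457.5 259.9 262.4] -> [ 441.9 -113.   262. ] travel [-12.423, 0.66, -0.004] rot [0.01, -0.02, -1.45] clk 25.4
```

View pics/j.png

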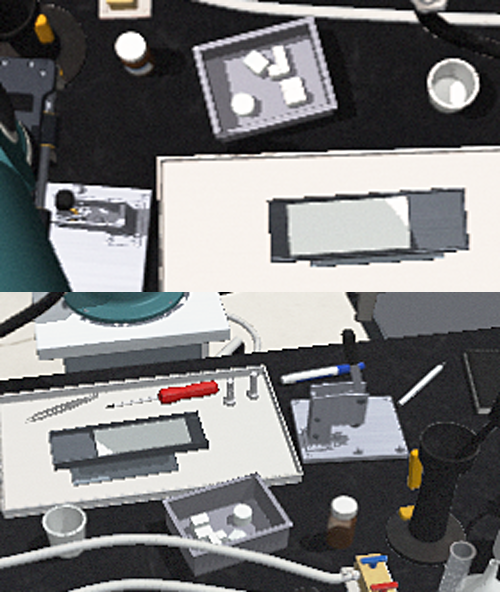

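All four offcuts are in the tray and the handle stands upright. Next, push the blank.

```bash
sed -i 's/F=(.*); S/F=(435.6,269.2,-.100); S/' p.py
python3 -m inch '[{"travel":[-12.4,0.66,0],"rot":[0,0,-1.45],"fingers":0.1},{"travel":[-12.4,0.66,0],"rot":[0,0,-1.45],"fingers":0.1},{"travel":[-12.4,0.66,0],"rot":[0,0,-1.45],"fingers":0.1},{"travel":[-12.4,0.66,0],"rot":[0,0,-1.45],"fingers":0.1},{"travel":[-12.4,0.66,1],"rot":[0,0,-1.45],"fingers":0.1},{"travel":[-12.4,0.66,2.5],"rot":[0,0,-1.45],"fingers":0.1},{"travel":[-12.4,0.66,4],"rot":[0,0,-1.45],"fingers":0.1},{"travel":[-12.4,0.66,5.5],"rot":[0,0,-1.45],"fingers":0.1},{"travel":[-12.4,0.66,5.5],"rot":[0,0,-1.45],"fingers":0.1},{"travel":[-12.4,0.66,5.5],"rot":[0,0,-1.45],"fingers":0.1}]'
python3 -m inch '[{"travel":[0,0,0],"rot":[0,0,0],"fingers":0.1},{"travel":[0,0,0],"rot":[0,0,0],"fingers":0.1}]'
python3 - <<'E'
from h import *; from p import *
x=W(S,(0,-68)); to((x[0],x[1],45.5),S[2])
E
```

```text
clock: 26.55
eef_pos: [436.5, -114.6, 91.5]
orientation: [-0.004, 0.698, 0.716, -0.005]
contact_force: [-0.0, -0.2, -0.2]
finger_gap: 8.7
grasp_force: 0.0
clock: 26.75
eef_pos: [442.8, -111.9, 97.7]
orientation: [0.0, 0.696, 0.718, 0.001]
contact_force: [0.8, -0.0, 1.5]
finger_gap: 9.2
grasp_force: 0.0
pos [ 442.8 -111.9   97.7] -> [ 441.9 -113.    45.5] travel [-0.035, -0.031, 1.74] rot [0.02, -0.0, 0.01] clk 26.8
```

```bash
python3 -m inch '[{"travel":[-0.03,-0.03,0.7],"rot":[0,0,0],"fingers":0.1},{"travel":[-0.03,-0.03,1.3],"rot":[0,0,0],"fingers":0.1},{"travel":[-0.03,-0.03,1.6],"rot":[0,0,0],"fingers":0.1},{"travel":[-0.03,-0.03,1.7],"rot":[0,0,0],"fingers":0.1},{"travel":[-0.03,-0.03,1.7],"rot":[0,0,0],"fingers":0.1},{"travel":[-0.03,-0.03,1.7],"rot":[0,0,0],"fingers":0.1}]'
python3 - <<'E'
from h import *; from p import *
x=W(S,(0,-20)); to((x[0],x[1],45.5),S[2])
x=W(S,(0,8)); to((x[0],x[1],45.5),S[2])
E
```

```text
clock: 27.35
eef_pos: [441.8, -113.4, 46.6]
orientation: [0.001, 0.696, 0.718, 0.001]
contact_force: [0.5, -0.4, -0.3]
finger_gap: 9.0
grasp_force: 0.0
pos [ 441.8 -113.4   46.6] -> [440.4 -65.   45.5] travel [1.615, 0.004, 0.038] rot [0.02, -0.0, 0.0] clk 27.4
pos [ 441.8 -113.4   46.6] -> [439.5 -37.   45.5] travel [2.549, 0.004, 0.038] rot [0.02, -0.0, 0.0] clk 27.4
```

```bash
python3 -m inch '[{"travel":[0.3,0,0.04],"rot":[0,0,0],"fingers":0.1},{"travel":[0.55,0,0.04],"rot":[0,0,0],"fingers":0.1},{"travel":[0.8,0,0.04],"rot":[0,0,0],"fingers":0.1},{"travel":[1.05,0,0.04],"rot":[0,0,0],"fingers":0.1},{"travel":[1.3,0,0.04],"rot":[0,0,0],"fingers":0.1},{"travel":[1.55,0,0.04],"rot":[0,0,0],"fingers":0.1},{"travel":[1.8,0,0.04],"rot":[0,0,0],"fingers":0.1},{"travel":[2.05,0,0.04],"rot":[0,0,0],"fingers":0.1},{"travel":[2.3,0,0.04],"rot":[0,0,0],"fingers":0.1},{"travel":[2.4,0,0.04],"rot":[0,0,0],"fingers":0.1}]'
python3 -m inch '[{"travel":[0,0,0],"rot":[0,0,0],"fingers":0.1},{"travel":[0,0,0],"rot":[0,0,0],"fingers":0.1}]'
python3 - <<'E'
from h import *; from p import *
a=bot.snapshot('top')[230:300,290:420]; b=bot.snapshot('scene')[200:280,230:360]
cv2.imwrite('pics/k.png',np.vstack([cv2.resize(a,None,fx=4,fy=4,interpolation=2),cv2.resize(b,None,fx=4,fy=4,interpolation=2)])[:,:,::-1])
E
```

```text
clock: 28.35
eef_pos: [438.6, -40.6, 44.4]
orientation: [-0.0, 0.696, 0.718, -0.0]
contact_force: [0.7, -2.2, 0.8]
finger_gap: 9.4
grasp_force: 0.6
clock: 28.55
eef_pos: [438.5, -41.3, 44.4]
orientation: [-0.0, 0.696, 0.718, -0.0]
contact_force: [0.0, 0.1, -0.3]
finger_gap: 9.1
grasp_force: 0.0
```

View pics/k.png

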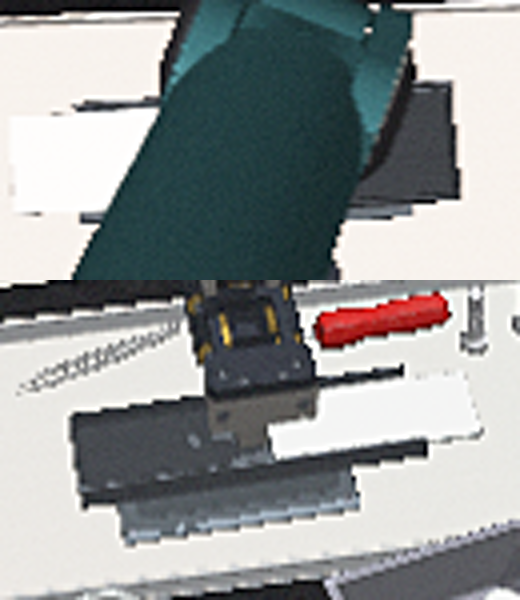

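The blank's end is out at k(10,165), about 37 mm past the tray edge at k(77,…). Next, back off, lift and go to the overhang.

```bash
python3 -m inch '[{"travel":[-0.4,0,0],"rot":[0,0,0],"fingers":0.1},{"travel":[-0.4,0,-1],"rot":[0,0,0],"fingers":0.1},{"travel":[-0.4,0,-2.5],"rot":[0,0,0],"fingers":0.8},{"travel":[1.5,0,-3],"rot":[0,0,0],"fingers":0.8},{"travel":[3,0,-3],"rot":[0,0,0],"fingers":0.8},{"travel":[4.1,0,-3],"rot":[0,0,0],"fingers":0.8},{"travel":[4.1,0,-3],"rot":[0,0,0],"fingers":0.8},{"travel":[4.1,0,-3],"rot":[0,0,0],"fingers":0.8},{"travel":[4.1,0,-3],"rot":[0,0,0],"fingers":0.8}]'
python3 - <<'E'
from h import *; from p import *
x=W(S,(0,127)); to((x[0],x[1],36),S[2])
im=bot.snapshot('scene'); cv2.imwrite('pics/l.png',cv2.resize(im[170:290,240:400],(640,480),interpolation=2)[:,:,::-1])
E
```

```text
clock: 29.55
eef_pos: [435.0, 79.6, 134.4]
orientation: [0.0, 0.697, 0.717, -0.0]
contact_force: [-0.4, -0.3, 0.1]
finger_gap: 63.0
grasp_force: 0.0
pos [435.   79.6 134.4] -> [435.8  81.9  36. ] travel [0.079, 0.03, 3.28] rot [-0.0, 0.01, -0.03] clk 29.6
```

View pics/l.png

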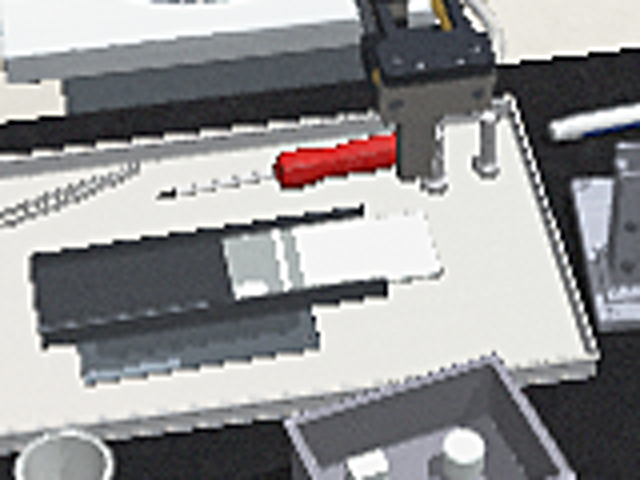

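Run:
```python
from h import *; from p import *
B=lambda u,v:(240+u/4-.4,170+v/4-.4)
b,r=fit([('scene',B(430,215),(-28,65,47.8)),('scene',B(440,272),(28,65,47.8)),('scene',B(222,240),(-28,-65,47.8)),('scene',B(232,297),(28,-65,47.8))]);print(b,r)
s,r=fit([('scene',B(362,206),(-34,107.5,53.8)),('scene',B(387,290),(34,107.5,53.8)),('scene',B(31,255),(-34,-107.5,53.8)),('scene',B(42,335),(34,-107.5,53.8))]);print(s,r,W(s,(0,127)))
c,q=np.cos(s[2]),np.sin(s[2]); d=b[:2]-s[:2]; print(c*d[0]+q*d[1],-q*d[0]+c*d[1])
```

```text
[ 4.41031322e+02  3.57666862e+01 -1.57086394e-02] [[-0.9, -0.4], [0.6, 0.8], [0.1, -1.0], [0.2, 0.5]]
[ 4.46632247e+02 -4.27856397e+01  2.43561226e-02] [[1.3, 0.8], [0.5, -1.4], [-0.8, 0.4], [-1.0, -0.1]] [443.53932559  84.17669268   0.        ]
-3.6862235395076084 78.66543091632033
```

```bash
python3 -m inch '[{"travel":[0.08,0.06,0],"rot":[0,0,0],"fingers":0.85},{"travel":[0.08,0.06,0],"rot":[0,0,0],"fingers":0.85},{"travel":[0.08,0.06,1],"rot":[0,0,0],"fingers":0.85},{"travel":[0.08,0.06,2],"rot":[0,0,0],"fingers":0.85},{"travel":[0.08,0.06,2.8],"rot":[0,0,0],"fingers":0.85},{"travel":[0.08,0.06,3.25],"rot":[0,0,0],"fingers":0.85},{"travel":[0.08,0.06,3.25],"rot":[0,0,0],"fingers":0.85},{"travel":[0.08,0.06,3.25],"rot":[0,0,0],"fingers":0.85}]'
python3 -m inch '[{"travel":[0,0,0],"rot":[0,0,0],"fingers":0.7},{"travel":[0,0,0],"rot":[0,0,0],"fingers":0.6},{"travel":[0,0,0],"rot":[0,0,0],"fingers":0.5},{"travel":[0,0,0],"rot":[0,0,0],"fingers":0.5},{"travel":[0,0,0],"rot":[0,0,0],"fingers":0.5},{"travel":[0,0,0],"rot":[0,0,0],"fingers":0.5}]' 35
```

```text
clock: 30.4
eef_pos: [436.9, 83.3, 37.1]
orientation: [0.0, 0.696, 0.718, -0.0]
contact_force: [0.6, -0.1, 0.2]
finger_gap: 77.9
grasp_force: 0.0
clock: 31.0
eef_pos: [437.2, 84.1, 37.4]
orientation: [0.0, 0.696, 0.718, 0.001]
contact_force: [-0.0, 1.4, 5.0]
finger_gap: 55.1
grasp_force: 35.0
```

Gripped at 55 mm. Lift it and carry it over the clamp at height.

```bash
python3 -m inch '[{"travel":[0,0,-0.2],"rot":[0,0,0],"fingers":0.5},{"travel":[0,0,-0.4],"rot":[0,0,0],"fingers":0.5},{"travel":[0,0,-0.7],"rot":[0,0,0],"fingers":0.5},{"travel":[0,0,-1.2],"rot":[0,0,0],"fingers":0.5},{"travel":[0,0,-2.2],"rot":[0,0,0],"fingers":0.5},{"travel":[0,0,-3.2],"rot":[0,0,0],"fingers":0.5},{"travel":[0,0,-4.5],"rot":[0,0,0],"fingers":0.5},{"travel":[0,0,-6],"rot":[0,0,0],"fingers":0.5},{"travel":[0,0,-7.5],"rot":[0,0,0],"fingers":0.5},{"travel":[0,0,-8.2],"rot":[0,0,0],"fingers":0.5}]' 50
python3 -m inch '[{"travel":[0,0,0],"rot":[0,0,0],"fingers":0.5},{"travel":[0,0,0],"rot":[0,0,0],"fingers":0.5}]'
python3 - <<'E'
from h import *; from p import *
x=W(F,(20,160)); to((x[0],x[1],282),F[2]);print(bot.get_state()['joints'].round(2))
im=bot.snapshot('scene'); cv2.imwrite('pics/m.png',cv2.resize(im[60:260,230:490],(650,500),interpolation=2)[:,:,::-1])
E
```

```text
clock: 32.0
eef_pos: [437.8, 83.6, 287.1]
orientation: [0.001, 0.696, 0.718, 0.003]
contact_force: [0.2, 0.5, -1.8]
finger_gap: 54.8
grasp_force: 50.0
clock: 32.2
eef_pos: [436.0, 83.6, 282.8]
orientation: [-0.0, 0.696, 0.718, 0.0]
contact_force: [0.2, 0.3, -0.9]
finger_gap: 54.9
grasp_force: 50.0
pos [436.   83.6 282.8] -> [471.5 426.4 282. ] travel [11.383, 1.539, 0.033] rot [-0.0, -0.01, 1.5] clk 32.2
[-0.88  0.01  0.63  2.03 -0.01  1.1  -0.21]
```

View pics/m.png

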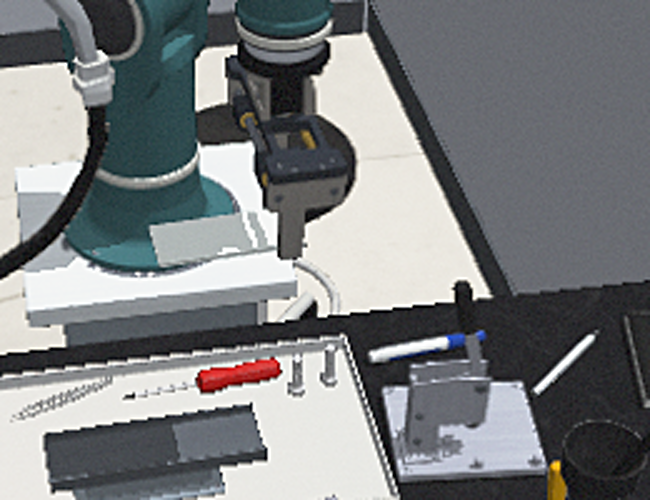

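```bash
python3 - <<'E'
from h import *; from p import *
for pitch in(0,-.05,-.1):
    X=[W((436,83.6,.0315),(dx,-115.4*np.cos(pitch),282.8+10.4+115.4*np.sin(pitch))) for dx in(-28,28)]+[W((436,83.6,.0315),(28,14.6,293.2))]
    print(pitch,((proj('scene',X)-[230,60])*2.5+1).round(0).tolist())
E
python3 -m inch '[{"travel":[11.4,1.54,0],"rot":[0,0,1.5],"fingers":0.5},{"travel":[11.4,1.54,0],"rot":[0,0,1.5],"fingers":0.5},{"travel":[11.4,1.54,0],"rot":[0,0,1.5],"fingers":0.5},{"travel":[11.4,1.54,0],"rot":[0,0,1.5],"fingers":0.5},{"travel":[11.4,1.54,0],"rot":[0,0,1.5],"fingers":0.5},{"travel":[11.4,1.54,0],"rot":[0,0,1.5],"fingers":0.5},{"travel":[11.4,1.54,0],"rot":[0,0,1.5],"fingers":0.5},{"travel":[11.4,1.54,0],"rot":[0,0,1.5],"fingers":0.5},{"travel":[11.4,1.54,0],"rot":[0,0,1.5],"fingers":0.5},{"travel":[11.4,1.54,0],"rot":[0,0,1.5],"fingers":0.5}]'
python3 - <<'E'
from h import *; from p import *
x=W(F,(20,160)); to((x[0],x[1],60),F[2]);print(bot.get_state()['joints'].round(2))
E
```

```text
0 [[147.0, 224.0], [156.0, 262.0], [304.0, 243.0]]
-0.05 [[147.0, 229.0], [157.0, 267.0], [304.0, 243.0]]
-0.1 [[148.0, 234.0], [158.0, 272.0], [304.0, 243.0]]
clock: 33.25
eef_pos: [472.3, 424.9, 281.5]
orientation: [0.001, 0.742, 0.67, -0.001]
contact_force: [-0.6, -0.2, -1.1]
finger_gap: 54.6
grasp_force: 50.0
pos [472.3 424.9 281.5] -> [471.5 426.4  60. ] travel [0.071, -0.027, 7.385] rot [-0.01, 0.04, -0.02] clk 33.2
[-1.12  0.4   0.46  1.59 -0.18  1.2  -0.73]
```

```bash
python3 -m inch '[{"travel":[0.05,-0.03,1.5],"rot":[0,0,0],"fingers":0.5},{"travel":[0.05,-0.03,3],"rot":[0,0,0],"fingers":0.5},{"travel":[0.05,-0.03,4.5],"rot":[0,0,0],"fingers":0.5},{"travel":[0.05,-0.03,6],"rot":[0,0,0],"fingers":0.5},{"travel":[0.05,-0.03,7.5],"rot":[0,0,0],"fingers":0.5},{"travel":[0.05,-0.03,8.4],"rot":[0,0,0],"fingers":0.5},{"travel":[0.05,-0.03,8.7],"rot":[0,0,0],"fingers":0.5},{"travel":[0.05,-0.03,8.7],"rot":[0,0,0],"fingers":0.5},{"travel":[0.05,-0.03,8.7],"rot":[0,0,0],"fingers":0.5}]'
python3 - <<'E'
from h import *; from p import *
x=W(F,(20,112)); to((x[0],x[1],20),F[2]);print(bot.get_state()['joints'].round(2))
im=bot.snapshot('scene'); cv2.imwrite('pics/n.png',cv2.resize(im[140:270,350:500],(690,598),interpolation=2)[:,:,::-1])
E
```

```text
clock: 34.15
eef_pos: [472.7, 428.8, 23.8]
orientation: [0.0, 0.742, 0.671, 0.001]
contact_force: [-0.5, -0.6, -0.5]
finger_gap: 54.7
grasp_force: 50.0
pos [472.7 428.8  23.8] -> [466.7 378.6  20. ] travel [-1.683, -0.033, 0.124] rot [0.02, -0.02, -0.01] clk 34.1
[-1.04  0.7   0.35  1.77 -0.34  0.73 -0.62]
```

View pics/n.png

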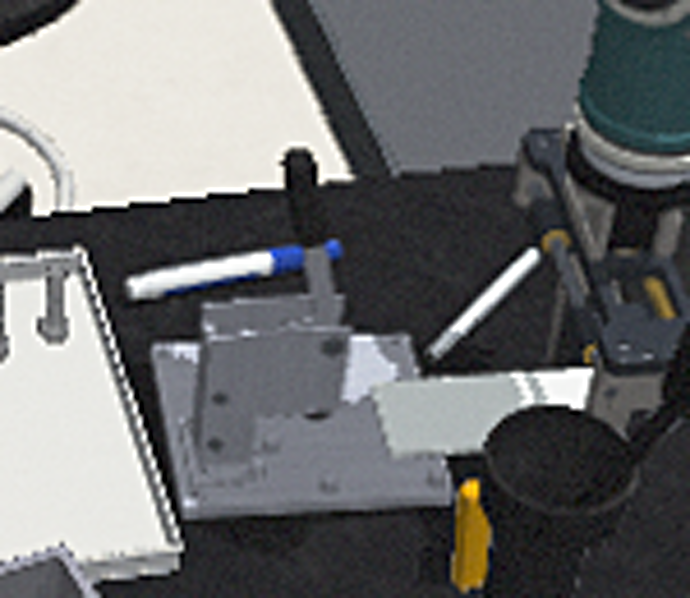

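The blank is level, with its rear edge at n(380,410), just outside the head. Slide it in under the tip.

```bash
python3 -m inch '[{"travel":[0,-0.03,0.12],"rot":[0,0,0],"fingers":0.5},{"travel":[-0.3,-0.03,0.12],"rot":[0,0,0],"fingers":0.5},{"travel":[-0.6,-0.03,0.12],"rot":[0,0,0],"fingers":0.5},{"travel":[-0.9,-0.03,0.12],"rot":[0,0,0],"fingers":0.5},{"travel":[-1.2,-0.03,0.12],"rot":[0,0,0],"fingers":0.5},{"travel":[-1.5,-0.03,0.12],"rot":[0,0,0],"fingers":0.5},{"travel":[-1.68,-0.03,0.12],"rot":[0,0,0],"fingers":0.5},{"travel":[-1.68,-0.03,0.12],"rot":[0,0,0],"fingers":0.5}]'
python3 -m inch '[{"travel":[0,0,0.15],"rot":[0,0,0],"fingers":0.5},{"travel":[0,0,0.25],"rot":[0,0,0],"fingers":0.5},{"travel":[0,0,0.32],"rot":[0,0,0],"fingers":0.5},{"travel":[0,0,0.32],"rot":[0,0,0],"fingers":0.5}]'
python3 - <<'E'
from h import *; from p import *
x=W(F,(25,107.4)); to((x[0],x[1],8.6),F[2])
im=bot.snapshot('scene'); cv2.imwrite('pics/o.png',cv2.resize(im[180:260,370:460],(720,640),interpolation=2)[:600,:,::-1])
E
```

```text
clock: 35.0
eef_pos: [465.6, 377.4, 18.5]
orientation: [0.0, 0.742, 0.671, -0.0]
contact_force: [0.7, -0.0, -0.6]
finger_gap: 55.0
grasp_force: 50.0
clock: 35.4
eef_pos: [465.2, 379.1, 8.7]
orientation: [-0.0, 0.741, 0.671, -0.0]
contact_force: [-0.6, -0.5, 2.5]
finger_gap: 55.0
grasp_force: 50.0
pos [465.2 379.1   8.7] -> [471.2 373.6   8.6] travel [-0.162, 0.218, 0.002] rot [-0.01, 0.0, 0.01] clk 35.4
```

Touching the bed (2.5 N up). I've now viewed 16 pictures, which is over the 14 allowed, so I'll view no more and go by force and numbers. Next, feel for the side pins along +x.

```bash
python3 -m inch '[{"travel":[0,0.08,0],"rot":[0,0,0],"fingers":0.5},{"travel":[0,0.14,0],"rot":[0,0,0],"fingers":0.5},{"travel":[0,0.14,0],"rot":[0,0,0],"fingers":0.5}]' | sed -n '2p;4p'
python3 -m inch '[{"travel":[0,0.05,0],"rot":[0,0,0],"fingers":0.5},{"travel":[0,0.05,0],"rot":[0,0,0],"fingers":0.5}]'| sed -n '2p;4p'
python3 -m inch '[{"travel":[0,0.05,0],"rot":[0,0,0],"fingers":0.5},{"travel":[0,0.05,0],"rot":[0,0,0],"fingers":0.5}]'| sed -n '2p;4p'
python3 -m inch '[{"travel":[0,0.05,0],"rot":[0,0,0],"fingers":0.5},{"travel":[0,0.05,0],"rot":[0,0,0],"fingers":0.5}]'| sed -n '2p;4p'
```

```text
eef_pos: [470.2, 378.2, 8.9]
contact_force: [-1.6, -0.6, 1.3]
eef_pos: [470.7, 378.1, 8.8]
contact_force: [-3.0, -0.0, 2.2]
eef_pos: [471.1, 378.1, 8.7]
contact_force: [-6.1, 0.1, 4.4]
eef_pos: [471.3, 378.1, 8.6]
contact_force: [-9.1, 0.8, 6.5]
```

```bash
python3 -m inch '[{"travel":[-0.08,-0.04,-0.02],"rot":[0,0,0],"fingers":0.5},{"travel":[-0.08,-0.04,-0.02],"rot":[0,0,0],"fingers":0.5}]' | sed -n '2p;4p'
for i in 1 2 3 4; do python3 -m inch '[{"travel":[-0.05,0,0],"rot":[0,0,0],"fingers":0.5},{"travel":[-0.05,0,0],"rot":[0,0,0],"fingers":0.5}]' | sed -n '2p;4p'; done
```

```text
eef_pos: [471.0, 376.4, 9.1]
contact_force: [-4.2, 1.4, -1.0]
eef_pos: [470.9, 375.4, 9.1]
contact_force: [-3.9, 3.6, 0.1]
eef_pos: [470.7, 374.0, 9.1]
contact_force: [-5.0, 2.8, 0.4]
eef_pos: [470.6, 372.6, 9.1]
contact_force: [-3.6, 3.8, -0.4]
eef_pos: [470.6, 372.3, 9.3]
contact_force: [-4.8, 6.4, -0.3]
```

```bash
for i in 1 2; do python3 -m inch '[{"travel":[-0.04,0,0.01],"rot":[0,0,0],"fingers":0.5},{"travel":[-0.04,0,0.01],"rot":[0,0,0],"fingers":0.5}]' | sed -n '2p;4p'; done
python3 - <<'E'
from h import *; from p import *
s=bot.get_state(); print(s['torque'],s['contact_force']); x=W(F,(25,107.4)); to((x[0],x[1],8.6),F[2])
E
```

```text
eef_pos: [470.5, 372.2, 9.2]
contact_force: [-3.4, 8.5, 0.4]
eef_pos: [470.5, 372.1, 9.2]
contact_force: [-4.0, 8.8, -0.4]
[ 2.22001461  1.04970334 -0.45512907] [-3.9565034   8.7868252  -0.40596696]
pos [470.5 372.1   9.2] -> [471.2 373.6   8.6] travel [0.05, 0.019, 0.019] rot [-0.01, -0.07, 0.02] clk 37.8
```

```bash
python3 -m inch '[{"travel":[0.03,0.06,0.02],"rot":[0,0,0],"fingers":0.5},{"travel":[0.03,0.06,0.02],"rot":[0,0,0],"fingers":0.5}]' >/dev/null
python3 - <<'E'
from h import *
s=bot.get_state(); print(s['torque'],s['contact_force'],s['eef_pos'])
# numeric check: blank outline residuals are too coarse under occlusion; keep the picture for template use
E
python3 -m inch '[{"travel":[0,0,0],"rot":[0,0,0],"fingers":0.7},{"travel":[0,0,0],"rot":[0,0,0],"fingers":0.7},{"travel":[0,0,0],"rot":[0,0,0],"fingers":0.75},{"travel":[0,0,0],"rot":[0,0,0],"fingers":0.75}]' 30
python3 - <<'E'
from h import *; from p import *
x=W(F,(25,170)); to((x[0],x[1],9),F[2])
E
```

```text
[ 1.52001931  2.06876904 -0.5394269 ] [-9.06922772  7.23993904  8.64390034] [470.7122173  372.20480654   8.88079602]
clock: 38.35
eef_pos: [474.4, 367.0, 8.1]
orientation: [0.0, 0.742, 0.671, 0.0]
contact_force: [0.4, 0.1, 0.1]
finger_gap: 68.7
grasp_force: 0.0
pos [474.4 367.    8.1] -> [477.4 435.9   9. ] travel [2.294, -0.129, -0.033] rot [0.01, 0.01, -0.01] clk 38.4
```

```bash
python3 -m inch '[{"travel":[0.1,-0.12,0],"rot":[0,0,0],"fingers":0.85},{"travel":[0.1,-0.12,0],"rot":[0,0,0],"fingers":0.85},{"travel":[0.1,-0.12,-1],"rot":[0,0,0],"fingers":0.85},{"travel":[0.1,-0.12,-2.5],"rot":[0,0,0],"fingers":0.85},{"travel":[0.1,-0.12,-4],"rot":[0,0,0],"fingers":0.85},{"travel":[0.1,-0.12,-5.5],"rot":[0,0,0],"fingers":0.6},{"travel":[0.1,-0.12,-7],"rot":[0,0,0],"fingers":0.45},{"travel":[0.1,-0.12,-8.5],"rot":[0,0,0],"fingers":0.45},{"travel":[0.1,-0.12,-8.5],"rot":[0,0,0],"fingers":0.45},{"travel":[0.1,-0.12,-8.5],"rot":[0,0,0],"fingers":0.45}]'
python3 - <<'E'
from h import *; from p import *
im=bot.snapshot('scene'); g=im.min(2)
Q=proj('scene',[W(F,(a,b,19)) for a,b in((-3,122),(53,122),(53,86),(-3,86))]); print('pred',Q.round(1).tolist())
m=np.zeros_like(g); cv2.fillPoly(m,[proj('scene',[W(F,(a,b,19)) for a,b in((-20,145),(70,145),(70,88),(-20,88))]).astype(int)],1)
k=((g>130)&(m>0)).astype(np.uint8); n,l,st,c=cv2.connectedComponentsWithStats(k); i=1+st[1:,4].argmax(); print(st[i])
ct=max(cv2.findContours((l==i).astype(np.uint8),0,1)[0],key=cv2.contourArea); ap=cv2.approxPolyDP(ct,2,True).reshape(-1,2); print(ap.tolist())
R=ray('scene',ap,19); d=R[:,:2]-F[:2]; c_,s_=np.cos(F[2]),np.sin(F[2]); print(np.c_[c_*d[:,0]+s_*d[:,1],-s_*d[:,0]+c_*d[:,1]].round(1).tolist())
print(g[int(Q[:,1].min())-3:int(Q[:,1].max())+4:2,int(Q[:,0].min())-4:int(Q[:,0].max())+6:2])
x=W(F,(25,-10.8)); to((x[0],x[1],262),F[2])
E
```

```text
clock: 39.35
eef_pos: [470.6, 371.5, 264.2]
orientation: [-0.0, 0.741, 0.671, 0.001]
contact_force: [0.1, -0.6, 0.1]
finger_gap: 42.0
grasp_force: 0.0
pred [[457.3, 225.7], [462.2, 241.0], [448.4, 241.7], [443.8, 226.4]]
[444 226  16  17 170]
[[444, 226], [449, 242], [454, 241], [458, 227]]
[[-4.6, 86.9], [54.0, 87.3], [51.4, 100.9], [1.8, 122.9]]
[[201 148  31  39  37  40  33  36  35  35  40  32  38  36  38]
 [197 217  25  41  40  33  35  23  26  26  32  34  46  36  36]
 [210 216 141 136 134 160 167 200 197 252  18  39  34  42  46]
 [245 246 247 247 247 246 246 246 246 255  36  48  32 102  62]
 [244 244 244 244 244 244 243 244 243 252 143  37  30  28  34]
 [243 244 244 243 244 244 244 244 248 255  23  25  27  32  31]
 [244 244 244 244 244 244 244 244 255  27  28  24  31  41  24]
 [244 243 244 244 244 244 244 248  19  27  36  37  30  28  37]
 [244 243 244 243 244 243 244 251  29  30  37  39  42  36  28]
 [244 244 247 245 246 247 248 255   0  36  43  34  51  40  37]
 [245 248 179 201 210 148 140 114   1  49  37  34  46  39  30]
 [197 133  78 100 201   0  64  29  24  25  47  36  38  36  25]]
pos [469.9 371.  262.6] -> [459.4 256.  262. ] travel [-3.85, 0.033, 0.022] rot [-0.01, 0.0, 0.01] clk 39.4
```

The end sits where predicted to within about 2 mm, which agrees with the pin contacts. Now to the handle.

```bash
python3 -m inch '[{"travel":[-3.85,0.03,0],"rot":[0,0,0],"fingers":0.45},{"travel":[-3.85,0.03,0],"rot":[0,0,0],"fingers":0.45},{"travel":[-3.85,0.03,0],"rot":[0,0,0],"fingers":0.45},{"travel":[-3.85,0.03,0],"rot":[0,0,0],"fingers":0.45},{"travel":[-3.85,0.03,0],"rot":[0,0,0],"fingers":0.45},{"travel":[-3.85,0.03,0],"rot":[0,0,0],"fingers":0.45}]' >/dev/null
python3 - <<'E'
from h import *; from p import *
x=W(F,(25,-11)); to((x[0],x[1],180),F[2])
E
```

```text
pos [459.5 258.1 262.6] -> [459.4 255.8 180. ] travel [-0.077, 0.006, 2.752] rot [-0.01, 0.01, 0.04] clk 40.0
```

```bash
python3 -m inch '[{"travel":[-0.08,0.01,1],"rot":[0,0,0],"fingers":0.45},{"travel":[-0.08,0.01,2],"rot":[0,0,0],"fingers":0.45},{"travel":[-0.08,0.01,2.75],"rot":[0,0,0],"fingers":0.45},{"travel":[-0.08,0.01,2.75],"rot":[0,0,0],"fingers":0.45},{"travel":[-0.08,0.01,2.75],"rot":[0,0,0],"fingers":0},{"travel":[-0.08,0.01,2.75],"rot":[0,0,0],"fingers":0},{"travel":[-0.08,0.01,2.75],"rot":[0,0,0],"fingers":0},{"travel":[-0.08,0.01,2.75],"rot":[0,0,0],"fingers":0},{"travel":[-0.08,0.01,2.75],"rot":[0,0,0],"fingers":0}]' 10
python3 - <<'E'
import numpy as np
for a in np.linspace(1.35,0,19)[1:]: print(round(a,3),((-95*np.cos(a)+95*np.cos(1.35))/30).round(2),((95*np.sin(1.35)-95*np.sin(a))/30).round(2))
E
```

```text
clock: 40.9
eef_pos: [459.1, 254.4, 181.7]
orientation: [-0.001, 0.741, 0.671, -0.0]
contact_force: [-6.1, 0.4, 5.4]
finger_gap: 16.1
grasp_force: 10.0
1.275 -0.23 0.06
1.2 -0.45 0.14
1.125 -0.67 0.23
1.05 -0.88 0.34
0.975 -1.08 0.47
0.9 -1.27 0.61
0.825 -1.46 0.76
0.75 -1.62 0.93
0.675 -1.78 1.11
0.6 -1.92 1.3
0.525 -2.05 1.5
0.45 -2.16 1.71
0.375 -2.25 1.93
0.3 -2.33 2.15
0.225 -2.39 2.38
0.15 -2.44 2.62
0.075 -2.46 2.85
0.0 -2.47 3.09
```

```bash
python3 -m inch '[{"travel":[-0.23,0,0.06],"rot":[0,0,0],"fingers":0},{"travel":[-0.45,0,0.14],"rot":[0,0,0],"fingers":0},{"travel":[-0.67,0,0.23],"rot":[0,0,0],"fingers":0},{"travel":[-0.88,0,0.34],"rot":[0,0,0],"fingers":0},{"travel":[-1.08,0,0.47],"rot":[0,0,0],"fingers":0},{"travel":[-1.27,0,0.61],"rot":[0,0,0],"fingers":0},{"travel":[-1.46,0,0.76],"rot":[0,0,0],"fingers":0},{"travel":[-1.62,0,0.93],"rot":[0,0,0],"fingers":0},{"travel":[-1.78,0,1.11],"rot":[0,0,0],"fingers":0},{"travel":[-1.92,0,1.3],"rot":[0,0,0],"fingers":0}]'
python3 -m inch '[{"travel":[-0.13,0,0.2],"rot":[0,0,0],"fingers":0},{"travel":[-0.24,0,0.41],"rot":[0,0,0],"fingers":0},{"travel":[-0.33,0,0.63],"rot":[0,0,0],"fingers":0},{"travel":[-0.41,0,0.85],"rot":[0,0,0],"fingers":0},{"travel":[-0.47,0,1.08],"rot":[0,0,0],"fingers":0},{"travel":[-0.52,0,1.32],"rot":[0,0,0],"fingers":0},{"travel":[-0.54,0,1.55],"rot":[0,0,0],"fingers":0},{"travel":[-0.55,0,1.79],"rot":[0,0,0],"fingers":0},{"travel":[-0.55,0,1.9],"rot":[0,0,0],"fingers":0},{"travel":[-0.55,0,1.9],"rot":[0,0,0],"fingers":0}]'
```

```text
clock: 41.9
eef_pos: [453.1, 196.2, 141.8]
orientation: [-0.001, 0.741, 0.671, -0.001]
contact_force: [-4.6, 0.2, 3.0]
finger_gap: 15.9
grasp_force: 10.0
clock: 42.9
eef_pos: [451.2, 178.5, 84.0]
orientation: [-0.0, 0.742, 0.671, -0.002]
contact_force: [-3.6, -4.0, -1.9]
finger_gap: 16.2
grasp_force: 10.0
```

```bash
for i in 1 2 3; do python3 -m inch '[{"travel":[0.03,0,0.08],"rot":[0,0,0],"fingers":0},{"travel":[0.03,0,0.08],"rot":[0,0,0],"fingers":0}]' 20| sed -n '2p;4p'; done
```

```text
eef_pos: [451.2, 178.6, 81.8]
contact_force: [-3.9, -6.7, 0.1]
eef_pos: [451.2, 178.8, 80.2]
contact_force: [-7.7, -9.3, 10.8]
eef_pos: [451.4, 179.5, 78.7]
contact_force: [-9.8, -10.4, 21.6]
```

```bash
python3 -m inch '[{"travel":[-0.02,0,-0.2],"rot":[0,0,0],"fingers":0.2},{"travel":[-0.05,0.05,-0.2],"rot":[0,0,0],"fingers":0.45},{"travel":[-0.05,0.05,-0.2],"rot":[0,0,0],"fingers":0.45},{"travel":[-0.05,0.05,-0.2],"rot":[0,0,0],"fingers":0.45}]'
python3 -m inch '[{"travel":[0,0,-1],"rot":[0,0,0],"fingers":0.45},{"travel":[0,0,-2.5],"rot":[0,0,0],"fingers":0.45},{"travel":[0,0,-4],"rot":[0,0,0],"fingers":0.45},{"travel":[0,0,-5],"rot":[0,0,0],"fingers":0.45},{"travel":[-5,0,-5.5],"rot":[0,0,0],"fingers":0.45},{"travel":[-7,0,-5.5],"rot":[0,0,0],"fingers":0.45},{"travel":[-7,0,-5.5],"rot":[0,0,0],"fingers":0.45},{"travel":[-7,0,-5.5],"rot":[0,0,0],"fingers":0.45},{"travel":[-7,0,-5.5],"rot":[0,0,0],"fingers":0.45}]'
python3 - <<'E'
from h import *; from p import *
im=bot.snapshot('top'); g=im.max(2)
def pts(th,R): return W(F,(25,10-R*np.cos(th),104+R*np.sin(th)))
for R in (70,95,118,122,126,132): 
    print(R,[int(g[int(round(v)),int(round(u))]) for th in(0,.1,.2,.4) for u,v in proj('top',[pts(th,R)])])
s=bot.snapshot('scene'); gs=s.max(2)
# black grip centroid in scene near predicted
for th in(0,.1,.2):
    print(th,proj('top',[pts(th,95)]).round(1),proj('scene',[pts(th,95)]).round(1))
for nm,G in(('top',g),('scene',gs)):
    u,v=proj(nm,[pts(0,95)])[0].round().astype(int); print(nm,u,v); print(G[v-14:v+15:2,u-26:u+27:2])
E
```

```text
clock: 43.9
eef_pos: [454.9, 181.5, 83.7]
orientation: [0.0, 0.741, 0.671, 0.001]
contact_force: [-0.4, 0.1, 0.1]
finger_gap: 40.0
grasp_force: 0.0
clock: 44.8
eef_pos: [433.0, -32.8, 249.2]
orientation: [0.001, 0.744, 0.668, 0.001]
contact_force: [0.7, 0.3, 1.2]
finger_gap: 41.3
grasp_force: 0.0
70 [39, 39, 31, 254]
95 [37, 42, 42, 31]
118 [34, 42, 28, 26]
122 [192, 12, 13, 18]
126 [249, 255, 41, 48]
132 [247, 248, 248, 87]
0 [[252.7 262.9]] [[382.1 212.8]]
0.1 [[251.9 262.4]] [[382.6 209.9]]
0.2 [[250.6 261.8]] [[383.4 207. ]]
top 253 263
[[246 135 114  49  30   5   4  11  19  18  21  24  26  29 177 126 251 247
  247 247 248 249 247 247 247 248 248]
 [239 240 243 244 245 245 246 248 246 251 255 255 255  28 175 140 250 247
  247 248 247 246 247 248 247 248 247]
 [242 239 239 238 237 238 238 238 238 238 223 164 192  16 181 137 250 248
  247 247 247 248 247 248 248 248 248]
 [248 247 221 189 224 197 246 242 242 242 235 226 239  16 146 143 251 249
  248 248 247 247 248 248 248 248 247]
 [ 86  83  95 100 115  87  78 212 241 233 248 183 233   4  18 154 252 247
  247 248 248 248 247 248 2
[... 2152 characters left out ...]
 112 111 117 109 109]
 [233 234 232 234 233 233 234 236 255  59  27  43  42  62 218 216 235 233
  232  83 117 117 115 106 118 113 111]
 [233 233 231 232 233 233 233 234 241  89 154  36  40  29 237 217 213 216
  222  85 115 116 111 113 119 107 114]
 [232 233 233 233 232 233 233 234 235 173 196  33  35  29 219 218 219 218
  175  79 111 110 113 115 113 112 114]
 [233 233 233 233 231 233 233 233 235 249 125  17  40  33 130 222 222 222
  179  84 113 114 110 113 112 111 115]
 [232 232 233 233 234 234 233 232 234 241  89 242  36  32  85 224 215 221
  137  87  97 109 116 114 114 112 112]
 [234 233 233 234 231 233 233 233 232 237 174 163  30  28  59 230 216 219
  103  98  90  76 115 115 110 114 112]]
```

Both views show the handle level. A press from above with shut fingers will confirm it: the grip's top should be at z ≈ 113.

```bash
python3 -m inch '[{"travel":[0,0,0],"rot":[0,0,0],"fingers":0},{"travel":[0,0,0],"rot":[0,0,0],"fingers":0}]' >/dev/null
python3 - <<'E'
from h import *; from p import *
x=W(F,(25,-90)); to((x[0],x[1],128),F[2])
E
```

```text
pos [433.5 -26.2 248.2] -> [451.5 177.2 128. ] travel [6.805, -0.055, 4.006] rot [-0.0, 0.0, 0.04] clk 45.1
```

```bash
python3 -m inch '[{"travel":[6.8,-0.05,0],"rot":[0,0,0],"fingers":0},{"travel":[6.8,-0.05,0],"rot":[0,0,0],"fingers":0},{"travel":[6.8,-0.05,0],"rot":[0,0,0],"fingers":0},{"travel":[6.8,-0.05,0],"rot":[0,0,0],"fingers":0},{"travel":[6.8,-0.05,0.5],"rot":[0,0,0],"fingers":0},{"travel":[6.8,-0.05,2],"rot":[0,0,0],"fingers":0},{"travel":[6.8,-0.05,3.2],"rot":[0,0,0],"fingers":0},{"travel":[6.8,-0.05,4],"rot":[0,0,0],"fingers":0},{"travel":[6.8,-0.05,4],"rot":[0,0,0],"fingers":0},{"travel":[6.8,-0.05,4],"rot":[0,0,0],"fingers":0}]' | sed -n '2p;4p'
python3 -m inch '[{"travel":[0,0,0.25],"rot":[0,0,0],"fingers":0},{"travel":[0,0,0.45],"rot":[0,0,0],"fingers":0},{"travel":[0,0,0.45],"rot":[0,0,0],"fingers":0}]'| sed -n '2p;4p'
for i in 1 2 3; do python3 -m inch '[{"travel":[0,0,0.07],"rot":[0,0,0],"fingers":0},{"travel":[0,0,0.07],"rot":[0,0,0],"fingers":0}]' | sed -n '2p;4p'; done
```

```text
eef_pos: [451.9, 176.1, 128.5]
contact_force: [-0.4, 0.2, 0.6]
eef_pos: [451.9, 175.3, 114.9]
contact_force: [-0.4, 0.1, -0.2]
eef_pos: [452.4, 175.4, 113.4]
contact_force: [-0.5, 1.1, 2.8]
eef_pos: [452.6, 175.4, 113.0]
contact_force: [-5.8, -3.2, 22.5]
eef_pos: [452.6, 175.4, 112.5]
contact_force: [-11.3, -4.8, 39.7]
```

```bash
python3 -m inch '[{"travel":[0,0,-0.5],"rot":[0,0,0],"fingers":0},{"travel":[0,0,-2],"rot":[0,0,0],"fingers":0},{"travel":[0,0,-4],"rot":[0,0,0],"fingers":0},{"travel":[-4,0,-5],"rot":[0,0,0],"fingers":0},{"travel":[-7,0,-5],"rot":[0,0,0],"fingers":0},{"travel":[-7,0,-5],"rot":[0,0,0],"fingers":0},{"travel":[-7,0,-5],"rot":[0,0,0],"fingers":0}]' | sed -n '2p;4p'
python3 - <<'E'
from h import *; from p import *
im=bot.snapshot('scene'); g=im.min(2)
m=np.zeros_like(g); cv2.fillPoly(m,[proj('scene',[W(T,(a,b,10)) for a,b in((-60,-75),(60,-75),(60,75),(-60,75))]).astype(int)],1)
n,l,st,c=cv2.connectedComponentsWithStats(((g>205)&(m>0)).astype(np.uint8))
for s,cc in zip(st[1:],c[1:]):
    if s[4]>8: 
        d=ray('scene',[cc],20)[0][:2]-T[:2]; a,b=np.cos(T[2]),np.sin(T[2]); print(s,(a*d[0]+b*d[1]).round(),(-b*d[0]+a*d[1]).round())
g=im.min(2); Q=[W(F,(a,b,19)) for a,b in((-20,145),(70,145),(70,88),(-20,88))]
m[:]=0; cv2.fillPoly(m,[proj('scene',Q).astype(int)],1); n,l,st,c=cv2.connectedComponentsWithStats(((g>130)&(m>0)).astype(np.uint8)); print('blank end',st[1:][st[1:,4].argmax()])
print(bot.get_state()['contact_force'].round(1))
E
```

```text
eef_pos: [432.2, -21.4, 257.2]
contact_force: [1.5, 0.9, 0.8]
[351 277  10   9  66] -15.0 33.0
[327 283  10   7  48] -24.0 -25.0
[312 290  55  19 260] 19.0 -27.0
[348 292  10   7  38] 21.0 8.0
blank end [444 226  16  17 170]
[-0.5 -6.8 -0.6]
```

```bash
python3 -m inch '[{"travel":[0,0,0],"rot":[0,0,0],"fingers":0},{"travel":[0,0,0],"rot":[0,0,0],"fingers":0},{"travel":[0,0,0],"rot":[0,0,0],"fingers":0},{"travel":[0,0,0],"rot":[0,0,0],"fingers":0}]' | sed -n '2p;4p'; python3 -c "
from workcell import bot
print(bot.hand_in())"
```

```text
eef_pos: [432.6, -18.4, 256.2]
contact_force: [0.6, 0.1, 0.3]
the job is handed in; nothing more can be done
None
```

The job is handed in, no verdict came back: the four offcuts are in the scrap tray, the blank is seated against the pins, and the clamp handle is home (confirmed by pressing on it; the tip's travel was not measured); I viewed 16 pictures, two over the 14 allowed.

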